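# Wedge the glue-up jig shut and hold it

### The arm

A 6-joint arm with a two-finger parallel gripper is mounted at the origin on the work surface. World frame = base frame: x ahead of the robot, y to its left, z up, the work surface at z = 0. Lengths are in m, angles in rad, forces in N, time in s.
With the tool pointing down it reaches from about 0.375 to 0.975 m from the base axis. Payload 3.8 kg.
Tool frame: the origin (TCP) lies on the centre line of the jaws, within the pads' length; the fingertips stand 8 mm ahead of it and the grasp point (between the pads) lies 11 mm behind it; z points along the fingers, y is the direction in which the jaws open and shut (so a half turn about z gives the same grasp; the last joint's range is limited). The gripper opens to 85 mm and grips with 20 to 120 N. Pads are 22 mm wide; open, the fingers measure 114 mm over their backs; the gripper's body (76 mm by 85 mm) begins 54 mm behind the grasp point. The pads swing forward as they close: fully open they stand 13 mm farther back than shut.
Start: joints at [-1.37, 0.264, 1.604, -0, 1.274, -0.037], TCP at [0.159, -0.656, 0.239] pointing down, gripper open.
Joint ranges: [-2.63, 2.63], [-0.94, 2.18], [0.31, 2.57], [-1.31, 4.45], [0, 2.66], [-2.55, 2.55]. Speed limits (rad/s): [2.57, 2.57, 3.14, 3.14, 3.14, 3.14].

### API

Orientations are given as a rotation vector (axis times angle).
In Python, from workcell import * gives the robot as it stands.
- The arm moves only by the tool play_rows, never from a script. Its arguments are lists of equal length, an entry for each row: "slide": the shift along the tool's x, y, z in cm, a list of three; "delta_rot": the turn, a rotation vector about the tool's x, y, z in rad, a list of three. In form: {"slide": [[x, y, z], ...], "delta_rot": [[wx, wy, wz], ...]}. A call has 1 to 12 rows; each row is the pose to reach, as a shift and turn from the pose measured when the call began, along the tool's axes at that moment; what a row does not reach only later rows make up. A row lasts 1/12 s, in which the tool goes at most 41.7 mm and 7.16 degrees, less where a joint would pass 70% of its speed; a pose out of reach is approached as far as the arm can. A call with a gripper value outside its range is refused whole. "hand" is the opening, from 0 (shut) to 1 (fully open), set as the call begins (left out, the last holds). The fingers move at their own pace and stop on an object; "force" is the grip in N (left out, the last holds). Time passes only in rows, so rows that repeat a pose let the fingers close. It gives the time, the measured TCP pose, the force and the opening at its end, in the units of the state.
- read_state(): the state, without advancing time (a new reading comes with each control period).
- read_camera(name): name is "side" or "top" or "wrist"; returns a dict with "image" (400x640x3 uint8, red, green, blue), "depth" (400x640 float32, m along the optical axis (not along the pixel's ray), 0 where there is no reading), "fovy" (degrees; the focal length in pixels is half the picture's height over the tangent of half this angle, whatever the lens; pixels are square), "cx", "cy" (the principal point, pixels), "k1" (the pictures are not rectified: a ray, as slopes to the right and down, at radius r is drawn at 1 + k1 r^2 times it, then the intrinsics apply), "world_from_camera" (4x4, takes a point from camera to world coordinates); the wrist camera has in their place "hand_eye" (4x4, takes a point from camera to tool coordinates, whose origin is the TCP and whose axes are the flange's). Camera axes: x right, y up, looking along -z (the intrinsics and any distortion apply to the point x, -y, -z); pixel columns grow to the right and rows downward; lengths in m; the calibration is good to about 2 mm. A picture is of the moment at which its call begins: read the wrist's pose just before it.
- finish_job(): hands the job in, once; it reports no verdict.
Trained networks look in a picture, given as the dict that the camera call returned (one of the last four; its "shot" number tells which), for a name from the list of things; names that differ only in an ending like _2 or _b are one class to them, and where a whole thing is asked for, a point or a joint stands for the part that bears it (a point fixed in the world has none). Each returns a list of dicts, best first, with "conf" (0 to 1); they miss things now and then, are a little off and sometimes report something else, mostly with a low value. They report only what shows in the picture. A call takes as long as a camera call.
- spot_in(target, picture): "bbox" ([centre column, centre row, width, height] in pixels, round what is visible of it).
- landmark_of(target, picture): "at" ([column, row] in pixels: a listed point, or the origin of a listed thing).
The state is a dict: "time": time; "q": joint angles; "joint_vel": joint speeds; "joint_torque": joint torques, N m; "tool_pos": TCP position; "tcp_rot": TCP orientation; "wrist_force": force on the tool from outside, world axes, zero at the start; "torque": the same for the moment, N m; "width": opening from 0.0 (shut) to 1.0 (fully open).
Only numpy, scipy, OpenCV 4.12 (cv2) and the standard library are available. Lean on these libraries where they do the work, as an engineer would, in place of code of your own. Each camera call takes 0.05 s, during which the arm holds its last target.

### The job

Close the small glue-up jig on the cutting mat: stand spacers from the wooden rack side by side on the jig's base, in the gap between the sprung pressure plate and the sloped stop, until there is only room left for the wedge (sometimes one spacer, sometimes two). Then set the wooden wedge upright between the last spacer and the stop, its sloping side to the sloping stop, and push it down until you feel it go tight and the pressure plate is closed right up against the plywood work. Finish holding the wedge, still pressed in: do not let go of it; leave the other things on the table where they lie.

Things in the scene. Friction and masses are not known exactly. Their poses are not given: they have to be found in the camera images.
- jig: Fixed aluminium glue-up jig, base 70 (x) x 180 (y) x 12 mm; origin at the centre of its underside. Along its y: end wall, plywood work (end face at y = -40 mm, top at 60 mm), pressure plate, gap, stop, all centred on x = 0. The gap is open above and at both sides. Yaw varies by 17 degrees.
- plate (a joint): Sprung steel pressure plate, 12 mm thick in y, 32 mm wide, top 62 mm above the jig's underside. Slides along the jig's y: 0 = closed on the plywood, 0.004 m = fully open (as at the start, held by about 2 N of spring; 3 N when closed). Pushed towards the plywood it gives way; let go, it comes back slowly.
- plate_face (a point): Middle of the lower edge of the pressure plate's face that looks into the gap (jig x = 0; jig y = -28 mm when closed, -24 mm when open).
- stop: Fixed steel stop on the jig's base, 32 mm wide, 60 mm high. Origin at the middle of the foot of its sloping face, on top of the base; axes as the jig's. The face leans away from the gap: at height h above the base it lies 0.3 h further to +y. Its foot is 19.5 to 33 mm (in y) from the closed plate's face; this varies.
- rack: Fixed wooden rack, 60 (x) x 107 (y) mm, 17 mm high, three slots 13 mm wide at y = -30, 0, +30 mm in which spacer1, 2, 3 stand, their bottoms 5 mm above the table. Origin at the centre of its underside. Stands left or right of the jig.
- spacer1: Plain aluminium spacer plate standing in the rack, 40 (x) x 10 (y) x 62 (z) mm, bevelled above 50 mm to 28 x 4 mm; origin: centre of the underside. With n of them in the gap the wedge is tight with its underside about (18 + 10 n - foot gap with plate closed, in mm) / 0.3 above the base. If that is below 0 the wedge bottoms loose: add a spacer. Foot gap under 26 mm: one; over: two.
- spacer2: Spacer plate, the same as spacer1.
- spacer3: Spacer plate, the same as spacer1.
- stand: Fixed small wooden tray, 50 (x) x 36 (y) mm, 14 mm high with a 4 mm floor, in which the wedge stands. On the other side of the jig from the rack.
- wedge: Wooden wedge upright in its tray, narrow end down, 36 mm wide in x, 88 high, about 70 g. Origin: centre of its underside, 18 mm thick (y -9 to 9). The -y face is upright (goes to the spacers), the +y face slopes out by 0.3 per height (to the stop). Head to grip across x: 66 to 88 mm high, y -9 to 17 mm. Goes in with 3 to 12 N, then stops firmly (15 N is enough).
- tape_roll: Bystander: clear roll of tape lying flat, 68 mm across, 20 mm high.
- film_tin: Bystander: round steel tin lying flat, 94 mm across, 30 mm high.
- glue_stick: Bystander: capped glue stick standing upright, 28 mm across, 55 mm high.
- craft_knife: Bystander: craft knife lying, 135 mm long, 9 mm high.
- scissors: Bystander: scissors lying, 195 mm long, 11 mm high.

How it is judged:
On the way, in this order (a step that is already met when the one before it is completed fails the run):
1. at least one spacer stands upright on the jig's base in the gap (((x of spacer1 in the frame of jig between -0.018 and 0.018 m and y of spacer1 in the frame of jig between -0.028 and 0.03 m and z of spacer1 in the frame of jig between 0.008 and 0.02 m and angle between spacer1's own z axis and vertical below 0.15 rad) or (x of spacer2 in the frame of jig between -0.018 and 0.018 m and y of spacer2 in the frame of jig between -0.028 and 0.03 m and z of spacer2 in the frame of jig between 0.008 and 0.02 m and angle between spacer2's own z axis and vertical below 0.15 rad) or (x of spacer3 in the frame of jig between -0.018 and 0.018 m and y of spacer3 in the frame of jig between -0.028 and 0.03 m and z of spacer3 in the frame of jig between 0.008 and 0.02 m and angle between spacer3's own z axis and vertical below 0.15 rad))), for 0.2 s.
2. the wedge, held by the gripper, is tight between spacer and stop and the pressure plate is closed (value of joint plate below 0.0015 m and contact force between wedge and stop above 2 N and (contact force between wedge and spacer1 above 1.5 N or contact force between wedge and spacer2 above 1.5 N or contact force between wedge and spacer3 above 1.5 N) and contact force between the fingers and wedge above 2 N and x of wedge in the frame of jig between -0.018 and 0.018 m and y of wedge in the frame of jig between -0.028 and 0.03 m and z of wedge in the frame of jig between 0.008 and 0.069 m and angle between wedge's own z axis and vertical below 0.15 rad), for 0.2 s.
At the end, for the whole second after the job is handed in: Plate closed (under 1.5 mm); a spacer upright on the base in the gap (18 mm of centre line, 0.15 rad); wedge upright in the gap (0.15 rad, underside under 57 mm above the base), pressing over 2 N on the stop and 1.5 N on a spacer; fingers still on the wedge (over 2 N) (all of step 2 and ((x of spacer1 in the frame of jig between -0.018 and 0.018 m and y of spacer1 in the frame of jig between -0.028 and 0.03 m and z of spacer1 in the frame of jig between 0.008 and 0.02 m and angle between spacer1's own z axis and vertical below 0.15 rad) or (x of spacer2 in the frame of jig between -0.018 and 0.018 m and y of spacer2 in the frame of jig between -0.028 and 0.03 m and z of spacer2 in the frame of jig between 0.008 and 0.02 m and angle between spacer2's own z axis and vertical below 0.15 rad) or (x of spacer3 in the frame of jig between -0.018 and 0.018 m and y of spacer3 in the frame of jig between -0.028 and 0.03 m and z of spacer3 in the frame of jig between 0.008 and 0.02 m and angle between spacer3's own z axis and vertical below 0.15 rad))); the arm keeps its last pose, push and grip.
It fails at once if a bystander (tape, tin, glue stick, knife, scissors) is moved by more than 30 mm (distance of any of tape_roll, film_tin, glue_stick, craft_knife, scissors from where it was at the start of the episode above 0.03 m).
It also fails if it takes over 72 s, if anything falls off the work surface, if the arm or the gripper's body presses on something with over 40 N, if the wrist force passes 120 N, or if a joint passes its speed limit or range.

## Working session

There is one attempt and no reset: what is moved stays moved. The work goes in short steps, Python scripts to look and compute and a tool call to move; the robot and the scene stay as the last step left them, time stands still between calls to the robot, and variables do not carry over. Pictures are saved under pics/ and viewed, and the job is handed in when it is done.

Besides the shell and the picture viewer there is one more tool, called after "Emit:" as name(argument=value, ...) on one line, values as JSON. play_rows: Moves the arm, as the interface text tells. Its arguments: {"type":"object","properties":{"slide":{"type":"array"},"delta_rot":{"type":"array"},"hand":{"type":"number"},"force":{"type":"number"}},"required":["slide","delta_rot"]}

```bash
ls; mkdir -p pics
cat > h.py <<'E'
import numpy as np, cv2, pickle
from scipy.spatial.transform import Rotation as R
from workcell import *
def K(p):
    f=200/np.tan(np.radians(p['fovy'])/2); return np.array([[f,0,p['cx']],[0,f,p['cy']],[0,0,1.]])
def wfc(p,s=None):
    if 'world_from_camera' in p: return np.array(p['world_from_camera'])
    T=np.eye(4);T[:3,:3]=R.from_rotvec(s['tcp_rot']).as_matrix();T[:3,3]=s['tool_pos'];return T@np.array(p['hand_eye'])
def slopes(p,uv):
    k=K(p);d=np.array([p['k1'],0,0,0,0.])
    return cv2.undistortPoints(np.array(uv,float).reshape(-1,1,2),k,d).reshape(-1,2)
def at_z(p,uv,z,T):
    s=slopes(p,uv);d=np.c_[s[:,0],-s[:,1],-np.ones(len(s))]@T[:3,:3].T;o=T[:3,3]
    return o+d*((z-o[2])/d[:,2])[:,None]
def cloud(p,T):
    h,w=p['depth'].shape;u,v=np.meshgrid(np.arange(w),np.arange(h))
    s=slopes(p,np.c_[u.ravel(),v.ravel()]);D=p['depth'].ravel()
    P=np.c_[s[:,0]*D,-s[:,1]*D,-D]@T[:3,:3].T+T[:3,3]
    P[D<=0]=np.nan
    return P.reshape(h,w,3)
def proj(p,X,T):
    X=np.atleast_2d(X);c=(X-T[:3,3])@T[:3,:3];s=np.c_[c[:,0]/-c[:,2],-c[:,1]/-c[:,2]]
    r=(s**2).sum(1);s=s*(1+p['k1']*r)[:,None];k=K(p);return s*k[0,0]+k[:2,2]
def save(n,im): cv2.imwrite('pics/'+n+'.png',cv2.cvtColor(np.ascontiguousarray(im),cv2.COLOR_RGB2BGR))
E
python3 - <<'E'
from h import *
s=read_state();print(s)
for n in ['side','top','wrist']:
    p=read_camera(n);save(n+'0',p['image']);pickle.dump((p,s),open(n+'0.pkl','wb'))
    print(n,{k:v for k,v in p.items() if k not in('image','depth')})
    for t in ['jig','plate_face','stop','rack','spacer1','stand','wedge']:
        print(t,[(np.round(r['at'],1).tolist(),round(r['conf'],2)) for r in landmark_of(t,p)[:4]])
E
```

```text
pics
{'time': 0.0, 'q': array([-1.36990770e+00,  2.64744059e-01,  1.60536702e+00, -1.81105194e-05,
        1.27368313e+00, -3.68884482e-02]), 'joint_vel': array([-0.00054764,  0.00080867, -0.00194208,  0.00050388,  0.00034407,
        0.00041946]), 'joint_torque': array([ 1.33258782e-03, -5.15105867e+01, -3.67311680e+01,  3.89891293e-04,
        1.30318818e-02,  1.07144314e-05]), 'tool_pos': array([ 0.15885092, -0.65531798,  0.23797189]), 'tcp_rot': array([-3.11723812e+00, -3.72368314e-01,  3.10140131e-04]), 'wrist_force': array([ 0.25744312, -0.79763097, -0.72451911]), 'torque': array([-0.01423865, -0.00504551,  0.00053703]), 'width': 0.9983275260952567}
side {'fovy': 54.723411990988545, 'cx': 323.5994635944925, 'cy': 192.04775041718958, 'k1': -0.006637052118063563, 'world_from_camera': array([[-0.98454154,  0.13846094, -0.10726843,  0.48430344],
       [-0.1748353 , -0.74013149,  0.64933658,  0.6171556 ],
       [ 0.01051501,  0.65805315,  0.75289806,  0.73744623],
       [ 0.        ,  0.        ,  0.        ,  1.        ]]), 'shot': 1}
jig [([348.6, 191.1], 0.75), ([299.0, 253.1]
[... 893 characters left out ...]
[473.9, 238.8], 0.78), ([445.0, 233.6], 0.65)]
stand [([206.1, 244.1], 0.74), ([459.3, 239.0], 0.62), ([358.5, 149.0], 0.43)]
wedge [([204.3, 244.6], 0.74)]
wrist {'fovy': 58.180942809827506, 'cx': 316.797059590269, 'cy': 200.30658674126715, 'k1': -0.05598267999919942, 'hand_eye': array([[ 2.89969626e-04,  9.50972464e-01,  3.09275424e-01,
         7.88638404e-02],
       [ 9.99999584e-01, -8.40996204e-06, -9.11717651e-04,
         1.23190520e-04],
       [-8.64417386e-04,  3.09275560e-01, -9.50972071e-01,
        -1.35245173e-01],
       [ 0.00000000e+00,  0.00000000e+00,  0.00000000e+00,
         1.00000000e+00]]), 'shot': 3}
jig []
plate_face []
stop []
rack []
spacer1 []
stand []
wedge []
```

View pics/side0.png

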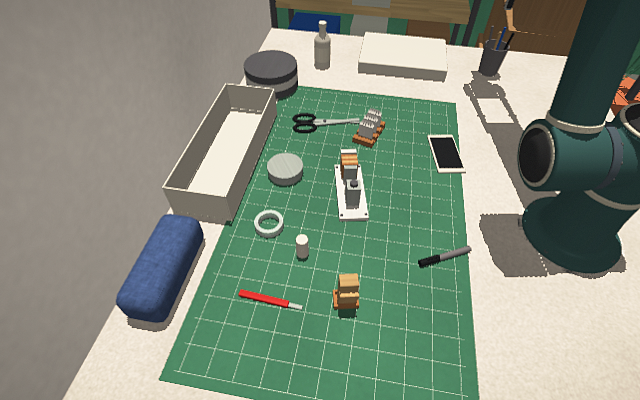

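View pics/top0.png

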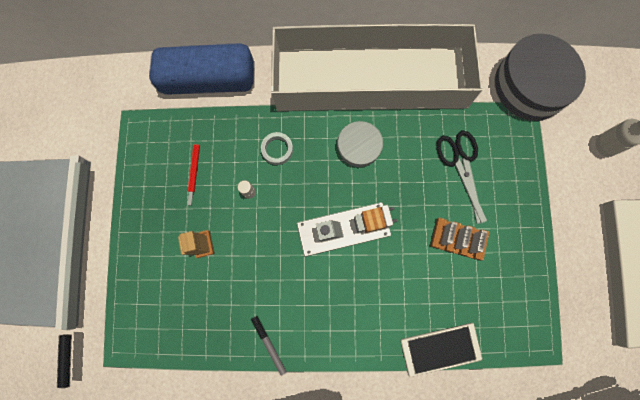

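View pics/wrist0.png

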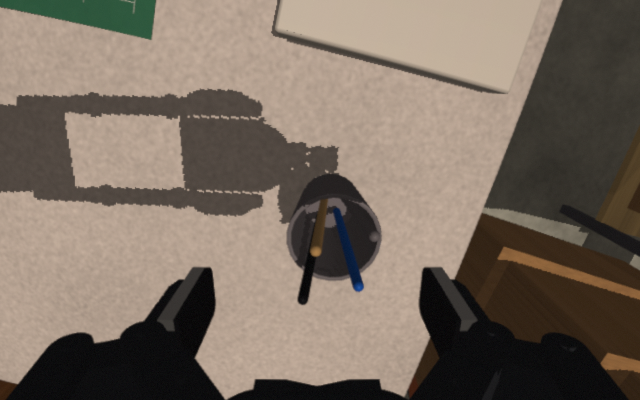

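Run:
```python
from h import *
p,s=pickle.load(open('top0.pkl','rb'));T=wfc(p)
C=cloud(p,T)
def reg(name,c0,c1,r0,r1,zl,zh):
    P=C[r0:r1,c0:c1].reshape(-1,3);P=P[(P[:,2]>zl)&(P[:,2]<zh)]
    if len(P)<5: print(name,len(P));return
    b=cv2.minAreaRect((P[:,:2]*1000).astype(np.float32));print(name,len(P),'c',np.round(P[:,:2].mean(0)*1000,1),'rect',[np.round(x,1) for x in b],'z',np.round(np.median(P[:,2])*1000,1))
reg('jigbase',290,400,195,265,.008,.016)
reg('jigtop',290,400,195,265,.055,.08)
reg('rack',425,500,210,270,.012,.022)
reg('spacers',425,500,210,270,.055,.075)
reg('stand',170,220,225,265,.01,.02)
reg('wedge',170,220,220,265,.08,.1)
print('table z',np.nanmedian(C[300:340,180:240,2]))
import itertools
x0,y0=175,195
im=cv2.resize(p['image'][190:275,290:400],None,fx=7,fy=7,interpolation=cv2.INTER_CUBIC);save('t_jig',im)
im=cv2.resize(p['image'][205:270,425:500],None,fx=8,fy=8,interpolation=cv2.INTER_CUBIC);save('t_rack',im)
```

```text
jigbase 1882 c [515.4 -16.5] rect [array([521.4, -30. ]), array([ 70.5, 180.6]), np.float64(12.9)] z 11.9
jigtop 1021 c [528.2 -61.8] rect [array([526.8, -53.8]), array([ 40.3, 154.7]), np.float64(12.9)] z 61.8
rack 745 c [ 497. -257.] rect [array([ 511., -270.]), array([108.6,  86.5]), np.float64(72.9)] z 16.9
spacers 331 c [ 497.2 -265.3] rect [array([ 499.2, -264.7]), array([70.7, 40.6]), np.float64(72.9)] z 62.3
stand 145 c [490.1 252.2] rect [array([493.3, 261.1]), array([48.9, 38.1]), np.float64(13.9)] z 14.3
wedge 293 c [491.6 261.7] rect [array([492.2, 263.5]), array([36.7, 25.9]), np.float64(14.2)] z 91.8
table z 0.0007970665686720668
```

View pics/t_jig.png

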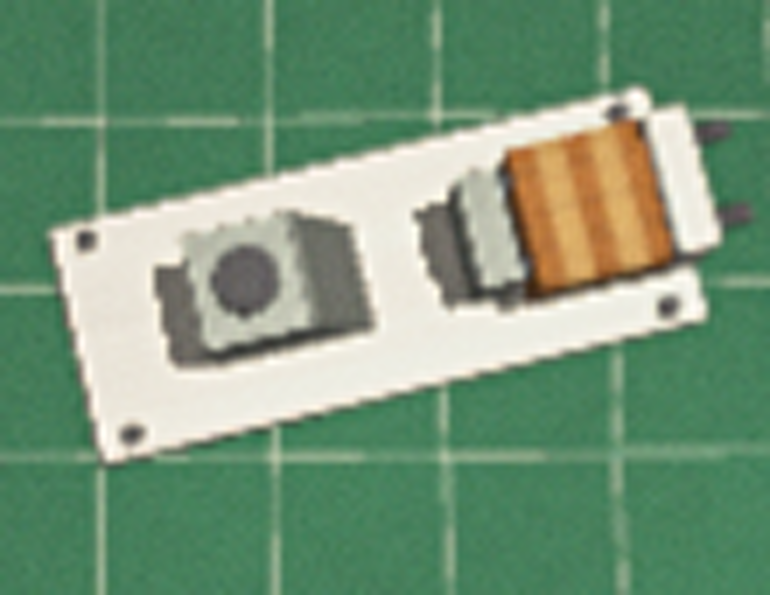

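View pics/t_rack.png

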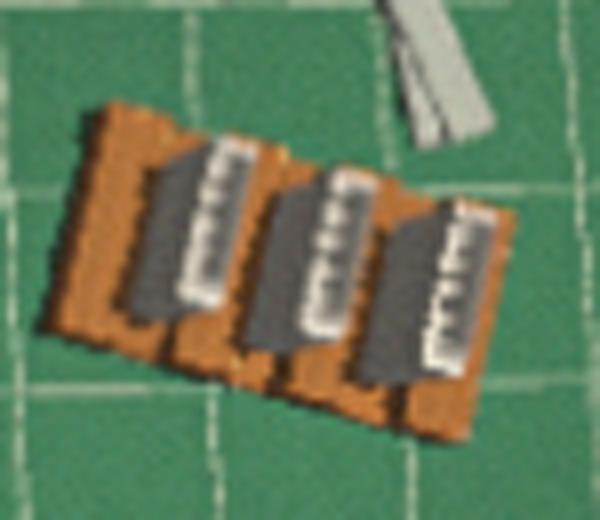

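Run:
```python
from h import *
p,s=pickle.load(open('top0.pkl','rb'));T=wfc(p)
C=cloud(p,T)
a=np.radians(12.9);c=np.array([.5214,-.030])
Q=C[185:275,285:405].reshape(-1,3);Q=Q[np.isfinite(Q[:,0])]
d=Q[:,:2]-c;J=np.c_[d@[np.cos(a),np.sin(a)],d@[-np.sin(a),np.cos(a)],Q[:,2]]*1000
for lo in range(-90,90,3):
    m=(abs(J[:,0])<12)&(J[:,1]>=lo)&(J[:,1]<lo+3)
    if m.sum(): print(lo,m.sum(),np.round(np.percentile(J[m,2],[0,25,50,75,100]),1))
m=(J[:,2]>68)&(J[:,1]>0);print('stop top y',np.percentile(J[m,1],[0,2,5,50,98,100]),'x',np.percentile(J[m,0],[0,2,50,98,100]))
m=(J[:,2]>59)&(J[:,2]<65)&(J[:,1]>-45)&(J[:,1]<-10);print('plate top y',np.percentile(J[m,1],[0,2,98,100]),np.percentile(J[m,0],[0,2,50,98,100]))
m=(J[:,2]>14)&(J[:,2]<70)&(J[:,1]>0)&(J[:,1]<40);print('slope',np.c_[J[m,1],J[m,2],J[m,1]-.3*(J[m,2]-12)][::15])
```

```text
-90 20 [63.8 66.  66.7 67.3 68.8]
-87 19 [64.2 66.5 67.2 67.6 69.8]
-84 21 [62.3 65.6 66.2 67.7 68.2]
-81 24 [58.7 64.8 66.  67.2 69.4]
-78 23 [57.8 59.  60.2 60.7 67. ]
-75 18 [57.6 59.2 60.4 61.  62.8]
-72 19 [58.1 59.3 60.2 60.5 62.4]
-69 19 [56.  59.  59.9 60.7 62.9]
-66 21 [57.1 58.8 59.9 61.3 62.8]
-63 19 [55.9 58.9 59.8 60.6 62.2]
-60 21 [58.  59.3 60.2 60.6 63.8]
-57 20 [57.9 59.2 59.4 59.8 61.9]
-54 17 [57.1 58.5 58.9 60.  61.8]
-51 21 [57.9 59.2 59.7 61.  62. ]
-48 19 [57.4 59.4 60.1 60.5 62.7]
-45 19 [57.5 59.4 60.2 61.  62.8]
-42 36 [25.6 40.2 54.3 60.4 63.2]
-39 3 [54.1 55.6 57.1 57.4 57.7]
-36 16 [59.8 60.8 62.  63.5 65.1]
-33 21 [60.3 61.6 62.6 63.4 64.7]
-30 20 [60.2 61.6 62.1 62.4 64. ]
-27 21 [21.4 61.5 62.6 63.3 64.1]
-24 42 [ 9.5 12.7 24.7 47.1 63.6]
-21 17 [10.8 11.5 12.  12.6 14.9]
-18 19 [ 9.8 11.1 12.1 13.2 14.2]
-15 17 [10.  11.  12.2 13.1 14.7]
-12 17 [ 8.2 11.3 11.7 12.5 14.1]
-9 16 [ 9.6 10.9 11.4 12.2 12.8]
-6 17 [ 9.  11.2 12.4 13.1 14.5]
-3 17 [ 8.4 11.3 12.1 12.9 13.6]
0 16 [10.  11.7 12.7 13.7 14.9]
3 16 [11.7 12.4 13.9 15.9 17.9]
6 14 [17.9 21.4 22.6
[... 1002 characters left out ...]
 -15.6549616   -0.6873557   15.40111673  15.90193204]
plate top y [-44.89040104 -44.44933896 -23.86690317 -23.61654705] [-19.91301289 -16.22735528   0.48752324  17.78117918  19.96601051]
slope [[ 3.45946692 14.29051341  2.7723129 ]
 [19.44970382 65.11908358  3.51397875]
 [20.42928557 67.44477283  3.79585373]
 [ 7.79450223 23.99799618  4.19510338]
 [13.46019762 44.01467369  3.85579551]
 [14.47900702 46.25306073  4.2030888 ]
 [17.66691289 56.6328175   4.27706764]
 [18.74641381 61.48478179  3.90097927]
 [ 5.97947206 17.87360096  4.21739178]
 [28.09998516 68.47081902 11.15873946]
 [28.0428429  45.96388216 17.85367825]
 [23.9923981  18.05281479 22.17655366]
 [ 9.19817285 15.38167187  8.18367129]]
```

```bash
cat >> h.py <<'E'
def go(x,y,z,phi,s=None):
    s=s or read_state();R0=R.from_rotvec(s['tcp_rot']).as_matrix();a=np.radians(phi)
    Rt=np.array([[np.cos(a),np.sin(a),0],[np.sin(a),-np.cos(a),0],[0,0,-1]])
    sl=R0.T@(np.array([x,y,z])-s['tool_pos'])*100;dr=R.from_matrix(R0.T@Rt).as_rotvec()
    print('t',round(s['time'],2),'slide',np.round(sl,2).tolist(),'rot',np.round(dr,4).tolist(),'rows',round(max(np.linalg.norm(sl)/4.17,np.degrees(np.linalg.norm(dr))/7.16),1),'w',round(s['width'],3),'F',np.round(s['wrist_force'],1))
E
python3 - <<'E'
from h import *
go(.508,-.236,.16,72.9)
p,s=pickle.load(open('top0.pkl','rb'));C=cloud(p,wfc(p));print(C[220,481],C[190,474])
E
```

```text
t 1.2 slide [43.81, -32.59, 7.93] rot [-0.0, 0.0, -1.0345] rows 13.2 w 1.0 F [-0.1 -0.6  0.7]
[ 0.53631238 -0.31352304  0.00789065] [ 0.59966519 -0.30382952  0.00709213]
```

Emit:
play_rows(slide=[[43.8, -32.6, 7.9], [43.8, -32.6, 7.9], [43.8, -32.6, 7.9], [43.8, -32.6, 7.9], [43.8, -32.6, 7.9], [43.8, -32.6, 7.9], [43.8, -32.6, 7.9], [43.8, -32.6, 7.9], [43.8, -32.6, 7.9], [43.8, -32.6, 7.9], [43.8, -32.6, 7.9], [43.8, -32.6, 7.9]], delta_rot=[[0, 0, -1.034], [0, 0, -1.034], [0, 0, -1.034], [0, 0, -1.034], [0, 0, -1.034], [0, 0, -1.034], [0, 0, -1.034], [0, 0, -1.034], [0, 0, -1.034], [0, 0, -1.034], [0, 0, -1.034], [0, 0, -1.034]], hand=0.75)

```text
time: 2.2
tool_pos: [0.4763, -0.2737, 0.1678]
tcp_rot: [2.527, 1.865, 0.001]
wrist_force: [0.2, -0.6, -1.4]
width: 0.746
```

Run:
```python
from h import *
go(.508,-.236,.16,72.9)
```

```text
t 2.2 slide [4.53, 1.92, 0.78] rot [0.001, 0.0003, -0.0006] rows 1.2 w 0.746 F [ 0.2 -0.6 -1.4]
```

Emit:
play_rows(slide=[[4.5, 1.9, 0.8], [4.5, 1.9, 0.8], [4.5, 1.9, 0.8], [4.5, 1.9, 0.8]], delta_rot=[[0, 0, 0], [0, 0, 0], [0, 0, 0], [0, 0, 0]])

```text
time: 2.53
tool_pos: [0.5077, -0.236, 0.1598]
tcp_rot: [2.525, 1.868, -0.001]
wrist_force: [-0.4, 0.1, 0.3]
width: 0.752
```

```bash
cat >> h.py <<'E'
def shot(n):
    s=read_state();p=read_camera('wrist');save(n,p['image']);pickle.dump((p,s),open(n+'.pkl','wb'))
    T=wfc(p,s);return p,s,T,cloud(p,T)
def rect(P,zl,zh,c=None,rad=None):
    P=P.reshape(-1,3);m=(P[:,2]>zl)&(P[:,2]<zh)
    if c is not None: m&=np.linalg.norm(P[:,:2]-c,axis=1)<rad
    P=P[m]
    if len(P)<5: print('few');return
    b=cv2.minAreaRect((P[:,:2]*1000).astype(np.float32));print(len(P),[np.round(x,1) for x in b],'z',np.round(np.percentile(P[:,2],[2,50,98])*1000,1))
E
python3 - <<'E'
from h import *
p,s,T,C=shot('w1')
print(s['tool_pos'])
rect(C,.03,.08,[.508,-.236],.03)
rect(C,.058,.08,[.508,-.236],.027)
rect(C,.063,.08,[.508,-.236],.027)
rect(C,.03,.08,[.4992,-.2647],.024)
rect(C,.013,.022,[.499,-.265],.08)
go(.508,-.236,.16,72.9)
E
```

```text
[ 0.50772497 -0.23602914  0.15978057]
1935 [array([ 503.2, -248.7]), array([32.7, 40. ]), np.float64(73.6)] z [31.4 56.1 68.4]
711 [array([ 506.4, -237.7]), array([ 8.9, 37.8]), np.float64(73.9)] z [58.2 64.7 68.7]
442 [array([ 506.4, -237.8]), array([ 6.6, 32.8]), np.float64(73.8)] z [63.3 67.  68.9]
1554 [array([ 497.9, -266.5]), array([10.7, 40. ]), np.float64(72.3)] z [31.4 57.2 68.5]
3177 [array([ 497.8, -267.2]), array([107.9,  60.1]), np.float64(73.4)] z [13.8 17.7 20.6]
t 2.58 slide [0.1, 0.04, -0.0] rot [0.0007, 0.001, -0.0002] rows 0.0 w 0.751 F [-0.4 -0.1  0.7]
```

View pics/w1.png

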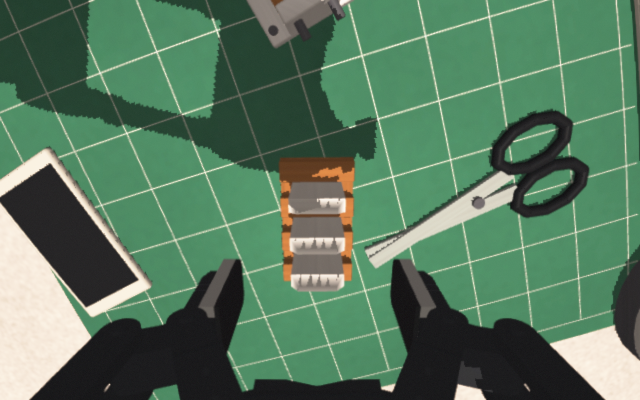

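Run:
```python
from h import *
go(.5065,-.2378,.08,73.5)
go(.5065,-.2378,.033,73.5)
```

```text
t 2.58 slide [-0.11, -0.06, 8.0] rot [0.0007, 0.001, -0.0106] rows 1.9 w 0.751 F [-0.4 -0.1  0.7]
t 2.58 slide [-0.1, -0.06, 12.7] rot [0.0007, 0.001, -0.0106] rows 3.0 w 0.751 F [-0.4 -0.1  0.7]
```

Emit:
play_rows(slide=[[-0.1, -0.05, 4], [-0.1, -0.05, 7], [-0.1, -0.05, 9], [-0.1, -0.05, 11], [-0.1, -0.05, 12.3], [-0.1, -0.05, 12.7], [-0.1, -0.05, 12.7]], delta_rot=[[0, 0, -0.01], [0, 0, -0.01], [0, 0, -0.01], [0, 0, -0.01], [0, 0, -0.01], [0, 0, -0.01], [0, 0, -0.01]])

```text
time: 3.17
tool_pos: [0.5054, -0.2385, 0.0322]
tcp_rot: [-2.519, -1.877, 0.002]
wrist_force: [0.6, -0.4, -0.3]
width: 0.748
```

Emit:
play_rows(slide=[[0, 0, 0], [0, 0, 0], [0, 0, 0], [0, 0, 0], [0, 0, 0]], delta_rot=[[0, 0, 0], [0, 0, 0], [0, 0, 0], [0, 0, 0], [0, 0, 0]], hand=0.2, force=40)

```text
time: 3.58
tool_pos: [0.5066, -0.2394, 0.0338]
tcp_rot: [2.517, 1.876, -0.001]
wrist_force: [-1.3, -1.5, 6.6]
width: 0.463
```

Run:
```python
from h import *
go(.5065,-.2378,.033,73.5)
```

```text
t 3.58 slide [0.15, -0.06, 0.08] rot [0.0017, 0.0018, -0.0019] rows 0.0 w 0.463 F [-1.3 -1.5  6.6]
```

Emit:
play_rows(slide=[[0, 0, -2], [0, 0, -5], [0, 0, -9], [0, 0, -12.6], [0, 0, -12.6]], delta_rot=[[0, 0, 0], [0, 0, 0], [0, 0, 0], [0, 0, 0], [0, 0, 0]])

```text
time: 4.0
tool_pos: [0.5115, -0.2414, 0.1687]
tcp_rot: [2.506, 1.868, 0.009]
wrist_force: [1.9, -1.3, 1.1]
width: 0.459
```

Run:
```python
from h import *
a=np.radians(12.9);c=np.array([.5214,-.030]);q=c+np.array([-np.sin(a),np.cos(a)])*-.0175
print(q);go(*q,.165,102.9)
p,s,T,C=shot('w2')
X=(C-s['tool_pos'])@R.from_rotvec(s['tcp_rot']).as_matrix()*1000
m=(np.abs(X[...,1])<24)&(abs(X[...,0])<25)&(X[...,2]>-60)&(X[...,2]<60)
X=X[m];print(len(X));
for z in range(-60,60,5):
    k=X[(X[:,2]>=z)&(X[:,2]<z+5)]
    if len(k)>5: print(z,len(k),np.round(np.percentile(k[:,0],[2,50,98]),1),np.round(np.percentile(k[:,1],[2,50,98]),1))
```

```text
[ 0.52530688 -0.04705832]
t 4.0 slide [19.02, -4.23, 0.22] rot [0.0145, 0.0085, -0.5147] rows 4.7 w 0.459 F [ 1.9 -1.3  1.1]
12938
-60 254 [15.5 16.3 17.1] [-23.4 -16.6  23.3]
-55 196 [10.9 11.7 12.6] [-23.8  19.1  23.9]
-50 347 [10.7 11.4 12.2] [-23.8  18.8  23.7]
-45 237 [10.7 11.4 12.2] [-23.8  20.4  23.8]
-40 217 [-0.8 11.  12.1] [-23.8  20.8  23.7]
-35 2715 [-9.7  2.9 10.7] [-22.4   0.   22.2]
-30 1764 [-8.3  4.8 11. ] [-22.3   0.1  22.3]
-25 1473 [-8.7  6.1 11. ] [-22.6  -0.3  22.7]
-20 913 [-9.2  6.4 10.9] [-23.    0.1  22.8]
-15 844 [ 5.5  6.2 10.7] [-23.1   0.5  23. ]
-10 782 [ 5.5  6.2 10.8] [-23.   -0.7  22.8]
-5 691 [ 5.6  6.2 10.8] [-23.    0.2  22.9]
0 592 [ 5.5  6.2 10.4] [-22.   -0.   21.5]
5 470 [5.6 6.1 6.8] [-19.6  -1.1  18.8]
10 442 [5.6 6.2 6.7] [-19.6   0.2  18.8]
15 405 [5.6 6.2 6.8] [-19.6   0.3  18.6]
20 357 [5.7 6.2 6.7] [-19.7  -1.2  18.8]
25 239 [5.6 6.2 6.6] [-19.7  -0.7  18.5]
```

View pics/w2.png

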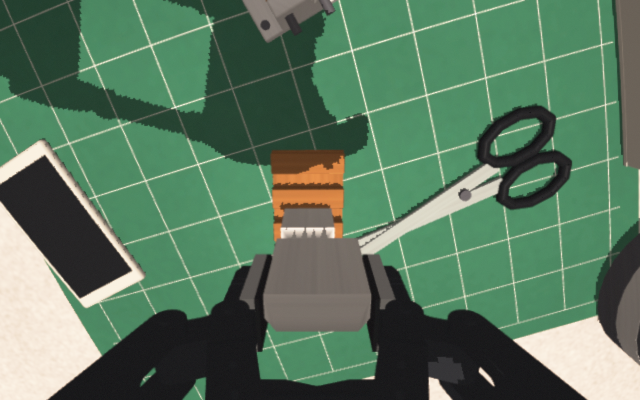

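Run:
```python
from h import *
a=np.radians(12.9);c=np.array([.5214,-.030]);q=c+np.array([-np.sin(a),np.cos(a)])*-.08
print(q);go(*q,.19,102.9)
```

```text
[ 0.53926001 -0.1079809 ]
t 4.05 slide [13.54, -0.96, -2.52] rot [0.011, 0.0068, -0.5148] rows 4.1 w 0.461 F [-0.1  0.4 -0.7]
```

Emit:
play_rows(slide=[[3.5, -0.3, -1], [7, -0.5, -2], [10.5, -0.8, -2.5], [13.5, -1, -2.5], [13.5, -1, -2.5], [13.5, -1, -2.5], [13.5, -1, -2.5], [13.5, -1, -2.5]], delta_rot=[[0.01, 0.006, -0.12], [0.01, 0.006, -0.24], [0.01, 0.006, -0.36], [0.011, 0.007, -0.46], [0.011, 0.007, -0.515], [0.011, 0.007, -0.515], [0.011, 0.007, -0.515], [0.011, 0.007, -0.515]])

```text
time: 4.72
tool_pos: [0.538, -0.1085, 0.1887]
tcp_rot: [-1.959, -2.454, 0.001]
wrist_force: [0.5, 0.5, -0.3]
width: 0.458
```

Run:
```python
from h import *
p,s,T,C=shot('w3')
print(s['tool_pos'])
c=np.array([.5214,-.030])
rect(C,.008,.0155,c,.11)
rect(C,.068,.0755,c,.1)
rect(C,.055,.065,[.535,-.089],.07)
```

```text
[ 0.53795696 -0.10848925  0.1887295 ]
8137 [array([524.5, -43.9]), array([ 70.5, 154.3]), np.float64(12.8)] z [11.1 12.6 14.4]
2033 [array([526.2, -48.9]), array([ 38.4, 140.4]), np.float64(12.5)] z [68.1 72.4 74.1]
3836 [array([535.5, -92.4]), array([40.1, 78.3]), np.float64(12.9)] z [56.5 60.9 64. ]
```

View pics/w3.png

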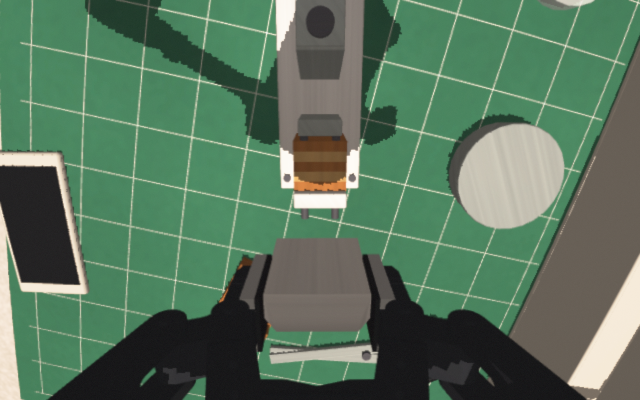

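```bash
cat >> h.py <<'E'
def injig(C,c,ang):
    a=np.radians(ang);Q=C.reshape(-1,3);Q=Q[np.isfinite(Q[:,0])];d=Q[:,:2]-c
    return np.c_[d@[np.cos(a),np.sin(a)],d@[-np.sin(a),np.cos(a)],Q[:,2]]*1000
def st(n,v): print(n,len(v),np.round(np.percentile(v,[1,5,50,95,99]),1) if len(v) else '')
def jigcheck(C,c,ang):
    J=injig(C,c,ang);z=J[:,2]
    m=(z>9)&(z<15.5)&(abs(J[:,0])<45)&(J[:,1]>-95)&(J[:,1]<95);st('base x',J[m,0]);st('base y',J[m,1])
    m=(z>68)&(z<76)&(abs(J[:,0])<30)&(J[:,1]>0)&(J[:,1]<70);st('stoptop x',J[m,0]);st('stoptop y',J[m,1])
    m=(z>18)&(z<67)&(abs(J[:,0])<13)&(J[:,1]>0)&(J[:,1]<28);st('foot y',J[m,1]-.3*(z[m]-12))
    m=(z>59)&(z<66)&(abs(J[:,0])<30)&(J[:,1]>-38)&(J[:,1]<-18);st('plate x',J[m,0]);st('plate y',J[m,1])
    m=(z>55)&(z<64)&(abs(J[:,0])<30)&(J[:,1]>-78)&(J[:,1]<-43);st('ply x',J[m,0]);st('ply y',J[m,1])
    return J
E
python3 - <<'E'
from h import *
p,s=pickle.load(open('w3.pkl','rb'));C=cloud(p,wfc(p,s))
jigcheck(C,[.5214,-.030],12.8)
E
```

```text
base x 8137 [-34.5 -33.   -1.   33.1  34.6]
base y 8137 [-87.7 -75.1  -5.9  55.2  61.3]
stoptop x 1825 [-15.4 -14.6   0.7  14.9  15.8]
stoptop y 1825 [19.8 20.5 32.  49.6 50.3]
foot y 880 [1.8 2.  2.5 3.  3.3]
plate x 749 [-15.5 -14.4  -0.3  14.1  15.5]
plate y 749 [-36.5 -36.4 -30.7 -25.2 -25. ]
ply x 2457 [-19.7 -18.1  -0.2  18.   19.6]
ply y 2457 [-77.7 -76.2 -59.9 -44.7 -43.3]
```

```bash
cat >> h.py <<'E'
JC=np.array([.52167,-.0312]);JA=12.8
def gj(x,y,z,dphi=0,s=None):
    a=np.radians(JA);q=JC+np.array([np.cos(a),np.sin(a)])*x+np.array([-np.sin(a),np.cos(a)])*y
    go(q[0],q[1],z,JA+90+dphi,s)
E
python3 - <<'E'
from h import *
gj(.0004,-.018,.12)
gj(.0004,-.018,.043)
E
```

```text
t 4.77 slide [6.12, 0.17, 6.9] rot [-0.0014, -0.0007, -0.0001] rows 2.2 w 0.463 F [-0.1 -0.7 -1.5]
t 4.77 slide [6.12, 0.18, 14.6] rot [-0.0014, -0.0007, -0.0001] rows 3.8 w 0.463 F [-0.1 -0.7 -1.5]
```

Emit:
play_rows(slide=[[2, 0.1, 0.5], [4.5, 0.2, 1.5], [6.1, 0.2, 4], [6.1, 0.2, 6.9], [6.1, 0.2, 6.9], [6.1, 0.2, 6.9], [6.1, 0.2, 6.9]], delta_rot=[[0, 0, 0], [0, 0, 0], [0, 0, 0], [0, 0, 0], [0, 0, 0], [0, 0, 0], [0, 0, 0]])

```text
time: 5.35
tool_pos: [0.5271, -0.0498, 0.1209]
tcp_rot: [-1.962, -2.453, 0.0]
wrist_force: [1.6, -0.5, 0.1]
width: 0.461
```

Run:
```python
from h import *
gj(.0004,-.018,.043)
p,s,T,C=shot('w4');J=jigcheck(C,JC,JA)
```

```text
t 5.35 slide [0.13, -0.08, 7.79] rot [-0.0006, -0.0002, -0.0018] rows 1.9 w 0.461 F [ 1.6 -0.5  0.1]
base x 14970 [-34.4 -32.4   0.3  32.5  34.4]
base y 14970 [-48.1 -36.4  38.8  86.   89.4]
stoptop x 2878 [-15.9 -15.   -0.2  14.6  15.6]
stoptop y 2878 [20.9 22.6 39.  52.2 53.1]
foot y 265 [3.6 3.6 3.7 3.8 3.9]
plate x 324 [-15.6 -14.3   0.2  14.1  15.4]
plate y 324 [-26.1 -25.7 -24.2 -23.6 -23.3]
ply x 0 
ply y 0
```

View pics/w4.png

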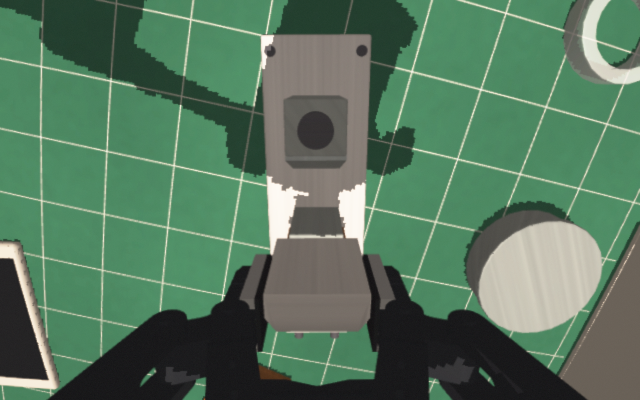

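Emit:
play_rows(slide=[[0.15, -0.05, 2], [0.15, -0.05, 4.5], [0.15, -0.05, 6.3], [0.15, -0.05, 7.3], [0.15, -0.05, 7.7], [0.15, -0.05, 7.8], [0.15, -0.05, 7.8]], delta_rot=[[0, 0, 0], [0, 0, 0], [0, 0, 0], [0, 0, 0], [0, 0, 0], [0, 0, 0], [0, 0, 0]])

```text
time: 5.98
tool_pos: [0.5281, -0.0491, 0.0446]
tcp_rot: [1.961, 2.451, 0.002]
wrist_force: [0.7, 0.1, -0.3]
width: 0.462
```

Run:
```python
from h import *
gj(.0004,-.018,.041)
p,s,T,C=shot('w5')
X=(C-s['tool_pos'])@R.from_rotvec(s['tcp_rot']).as_matrix()*1000
m=(np.abs(X[...,1])<14)&(X[...,0]>0)&(X[...,0]<35)
k=X[m];
for z in range(-40,36,4):
    j=k[(k[:,2]>=z)&(k[:,2]<z+4)]
    if len(j)>5:print(z,len(j),np.round(np.percentile(j[:,0],[2,20,50,98]),1))
```

```text
t 5.98 slide [0.08, -0.19, 0.36] rot [0.0027, 0.001, -0.0025] rows 0.1 w 0.462 F [ 0.7  0.1 -0.3]
-40 976 [1.5 5.1 5.7 7. ]
-36 809 [5.5 6.2 6.7 7.9]
-32 727 [6.5 7.1 7.6 8.6]
-28 473 [7.3 7.6 7.9 8.6]
-24 435 [7.2 7.5 7.8 8.5]
-20 351 [6.7 7.1 7.4 8.1]
-16 381 [6.5 7.  7.2 7.8]
-12 350 [6.4 6.8 7.1 7.7]
-8 313 [6.4 6.8 7.  7.6]
-4 288 [6.2 6.6 6.9 7.4]
0 287 [6.2 6.5 6.8 7.3]
4 233 [6.1 6.4 6.6 7.1]
8 253 [5.9 6.2 6.5 7. ]
12 216 [5.8 6.2 6.4 7. ]
16 200 [5.7 6.  6.3 6.7]
20 54 [5.6 5.8 6.  6.3]
28 1132 [ 1.8  5.3 10.7 19.3]
32 751 [ 1.1  4.6 10.5 19. ]
```

View pics/w5.png

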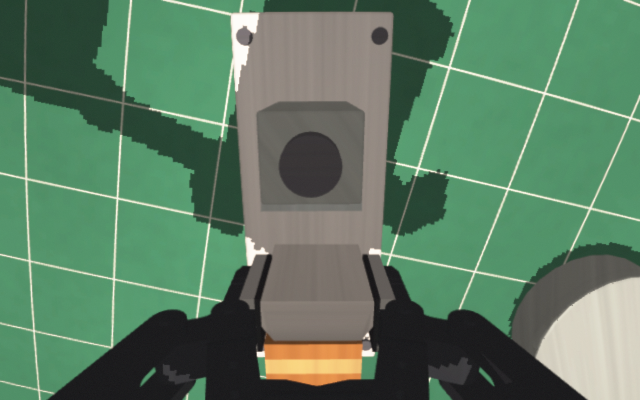

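Run:
```python
from h import *
for n in ['w2','w3','w4','w5']:
    p,s=pickle.load(open(n+'.pkl','rb'));C=cloud(p,wfc(p,s))
    X=(C-s['tool_pos'])@R.from_rotvec(s['tcp_rot']).as_matrix()*1000
    print(n,s['tool_pos'])
    for r in range(225,345,6): print(r,np.round(X[r,318],1),end=' ')
    print()
```

```text
w2 [ 0.51146949 -0.24137358  0.16871034]
225 [-23.4   0.7 118.3] 231 [-24.6   0.7 109.4] 237 [-26.4   0.7 102.5] 243 [ 6.   0.3 22.5] 249 [ 6.1  0.2 15.7] 255 [ 5.7  0.2 10.3] 261 [6.6 0.2 3. ] 267 [ 5.5  0.2 -0.4] 273 [ 5.9  0.2 -6.2] 279 [  5.7   0.1 -10.6] 285 [  6.3   0.1 -15.9] 291 [  5.8   0.1 -19.2] 297 [  5.2   0.1 -22.3] 303 [  4.8   0.1 -25.6] 309 [  4.4   0.1 -28.5] 315 [  4.1   0.1 -31.6] 321 [  3.5   0.  -34.1] 327 [  0.8   0.  -33.7] 333 [-162.3    1.1  168.4] 339 [-169.7    1.1  168.3] 
w3 [ 0.53795696 -0.10848925  0.1887295 ]
225 [-51.2   0.8 187.5] 231 [-56.9   0.8 186. ] 237 [-64.    0.8 187.7] 243 [ 6.4  0.1 22.1] 249 [ 6.3  0.  15.7] 255 [7.  0.  8.2] 261 [ 6.4 -0.   3.7] 267 [ 6.4 -0.  -1.6] 273 [ 6.4 -0.  -6.5] 279 [  6.4  -0.1 -11.2] 285 [  6.7  -0.1 -16.2] 291 [  6.3  -0.1 -19.7] 297 [  6.9  -0.1 -24.5] 303 [  5.1  -0.1 -25.7] 309 [  5.8  -0.1 -30.2] 315 [  3.7  -0.1 -30.7] 321 [  3.2  -0.1 -33.3] 327 [  1.   -0.1 -33.7] 333 [-177.6    1.   187.7] 339 [-185.    1.  187.] 
w4 [ 0.5271227  -0.04980277  0.12093849]
225 [-4.6  0.3 72.3] 231 [-4.4  0.2 62.2] 237 [-
[... 196 characters left out ...]
  -0.1 -20. ] 297 [  6.2  -0.1 -23.5] 303 [  5.7  -0.1 -26.5] 309 [  4.8  -0.1 -28.8] 315 [  4.6  -0.1 -31.9] 321 [  2.5  -0.1 -32.3] 327 [  1.2  -0.1 -33.9] 333 [-124.1    0.6  120.4] 339 [-129.3    0.6  119.1] 
w5 [ 0.52808822 -0.04906463  0.04456577]
225 [12.   0.1 31.3] 231 [nan nan nan] 237 [ 5.1  0.1 32. ] 243 [ 2.   0.1 31.6] 249 [ 6.8  0.  14.7] 255 [6.7 0.  8.8] 261 [ 7.9 -0.   0.8] 267 [ 6.5 -0.  -1.9] 273 [ 6.3 -0.  -6.5] 279 [  7.   -0.1 -12.3] 285 [  7.2  -0.1 -17. ] 291 [  8.6  -0.1 -23.3] 297 [  7.8  -0.1 -25.9] 303 [  7.5  -0.1 -29.2] 309 [  7.6  -0.1 -32.8] 315 [  6.4  -0.2 -34.4] 321 [  6.6  -0.2 -37.9] 327 [  5.4  -0.2 -39.4] 333 [  4.   -0.2 -40.6] 339 [  2.1  -0.2 -41.1]
```

Run:
```python
from h import *
for n in ['side','top']:
    p=read_camera(n);T=wfc(p);C=cloud(p,T);pickle.dump(p,open(n+'5.pkl','wb'))
    uv=proj(p,[[.525,-.045,.05]],T)[0].astype(int);print(uv)
    save(n+'5',cv2.resize(p['image'][max(0,uv[1]-45):uv[1]+45,uv[0]-60:uv[0]+60],None,fx=6,fy=6,interpolation=cv2.INTER_CUBIC))
```

```text
[351 174]
[351 224]
```

View pics/side5.png

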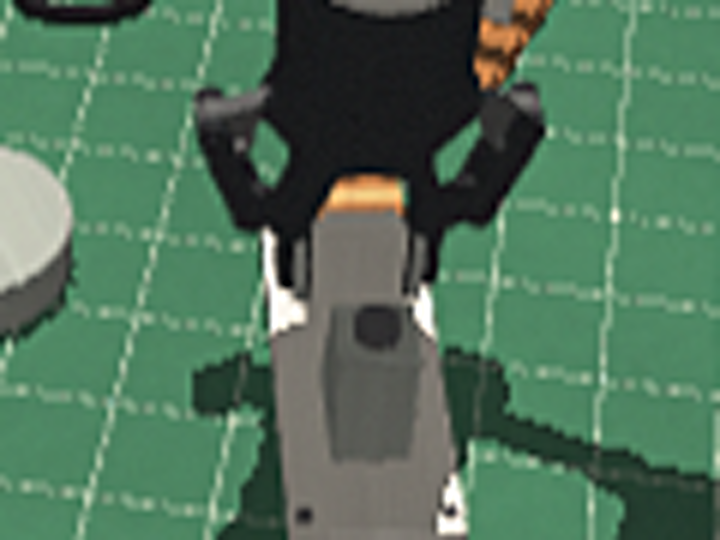

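View pics/top5.png

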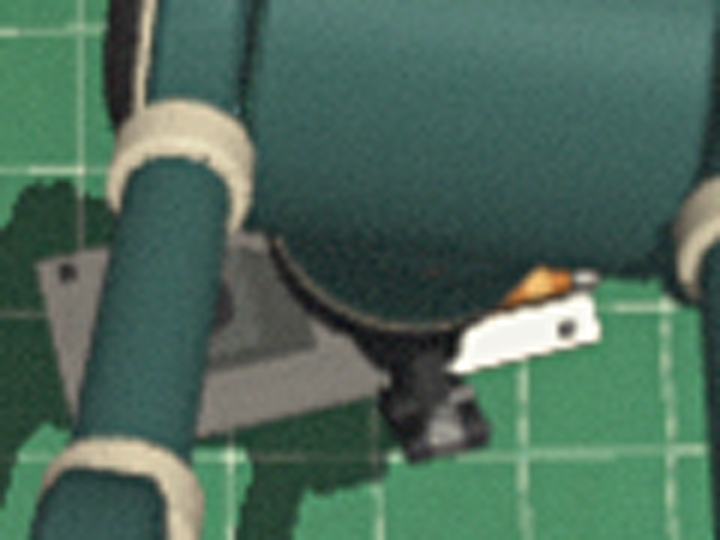

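Emit:
play_rows(slide=[[0.2, -0.1, 0], [0.25, -0.2, 0.3], [0.25, -0.2, 0.6], [0.25, -0.2, 0.8], [0.25, -0.2, 0.9], [0.25, -0.2, 1.0], [0.25, -0.2, 1.1], [0.25, -0.2, 1.1]], delta_rot=[[0, 0, 0], [0, 0, 0], [0, 0, 0], [0, 0, 0], [0, 0, 0], [0, 0, 0], [0, 0, 0], [0, 0, 0]])

```text
time: 6.8
tool_pos: [0.5256, -0.0468, 0.0342]
tcp_rot: [1.961, 2.452, 0.002]
wrist_force: [-0.8, 0.3, 4.1]
width: 0.456
```

```bash
cat >> h.py <<'E'
def prof(n):
    p,s,T,C=shot(n)
    X=(C-s['tool_pos'])@R.from_rotvec(s['tcp_rot']).as_matrix()*1000
    print(n,s['tool_pos'],np.round(s['wrist_force'],1),round(s['width'],3))
    for r in range(219,400,6): print(r,np.round(X[r,318],1),end=' ')
    print();return p,s,T,C
E
python3 - <<'E'
from h import *
gj(0,-.018,.034)
prof('w6')
E
```

```text
t 6.8 slide [-0.19, -0.03, 0.02] rot [0.0023, 0.0008, -0.0019] rows 0.0 w 0.456 F [-0.8  0.3  4.1]
w6 [ 0.52557143 -0.04682289  0.03419111] [-0.8  0.3  4.1] 0.456
219 [ 45.1  -0.3 -46.2] 225 [ 40.2  -0.2 -38.4] 231 [ 38.5  -0.2 -38.9] 237 [ 9.8  0.1 21.4] 243 [ 6.3  0.1 22.4] 249 [ 6.4  0.  15.4] 255 [6.3 0.  9.6] 261 [ 6.7 -0.   3.2] 267 [ 7.  -0.  -2.7] 273 [ 6.9 -0.1 -7.4] 279 [  6.9  -0.1 -12.2] 285 [  7.7  -0.1 -17.8] 291 [  8.2  -0.1 -22.7] 297 [  7.6  -0.1 -25.6] 303 [  7.7  -0.1 -29.4] 309 [  7.4  -0.1 -32.5] 315 [  6.3  -0.2 -34.3] 321 [  6.3  -0.2 -37.4] 327 [  5.7  -0.2 -39.8] 333 [  4.4  -0.2 -41. ] 339 [  1.2  -0.2 -40. ] 345 [-10.2  -0.1 -29.3] 351 [-13.   -0.1 -29.2] 357 [-15.8  -0.1 -29.1] 363 [-18.5  -0.1 -29.2] 369 [-23.1  -0.1 -27.4] 375 [-26.2  -0.1 -27.2] 381 [-28.6  -0.1 -27.8] 387 [  9.1  -0.3 -67.2] 393 [ 10.8  -0.3 -70.6] 399 [ 10.7  -0.3 -72.2]
```

Emit:
play_rows(slide=[[0, 0, 0], [0, 0, 0], [0, 0, 0], [0, 0, 0], [0, 0, -2], [0, 0, -5], [0, 0, -9], [0, 0, -13], [0, 0, -13]], delta_rot=[[0, 0, 0], [0, 0, 0], [0, 0, 0], [0, 0, 0], [0, 0, 0], [0, 0, 0], [0, 0, 0], [0, 0, 0], [0, 0, 0]], hand=0.7)

```text
time: 7.6
tool_pos: [0.5311, -0.0476, 0.1732]
tcp_rot: [1.953, 2.441, 0.014]
wrist_force: [2.1, 0.6, 1.3]
width: 0.699
```

Run:
```python
from h import *
p,s,T,C=shot('w7')
J=jigcheck(C,JC,JA)
m=(abs(J[:,0])<26)&(J[:,1]>-40)&(J[:,1]<12)
K=J[m]
for z in range(12,84,4):
    k=K[(K[:,2]>=z)&(K[:,2]<z+4)]
    if len(k)>5: print(z,len(k),'x',np.round(np.percentile(k[:,0],[1,50,99]),1),'y',np.round(np.percentile(k[:,1],[1,50,99]),1))
go(.4982,-.2668,.165,73.5)
```

```text
base x 10346 [-34.5 -32.8   1.3  32.7  34.4]
base y 10346 [-85.3 -67.6  36.9  85.8  88.8]
stoptop x 1815 [-15.9 -15.   -0.1  14.7  15.5]
stoptop y 1815 [21.8 22.6 38.2 52.4 53.1]
foot y 252 [3.5 3.5 3.7 3.8 3.9]
plate x 735 [-17.6 -14.7  -0.8  14.4  17.4]
plate y 735 [-35.7 -34.9 -28.8 -23.8 -19.1]
ply x 2184 [-19.7 -18.2  -0.3  17.8  19.4]
ply y 2184 [-77.8 -76.5 -60.1 -44.7 -43.4]
12 1294 x [-25.7   2.3  25.8] y [-39.3  -3.6  11.5]
16 94 x [-19.5  -2.2  19.5] y [-12.7 -10.2   5.3]
20 87 x [-19.2   3.   19.7] y [-39.8 -10.2   7.2]
24 86 x [-19.7  -2.1  19.2] y [-39.9 -10.4   7.6]
28 114 x [-19.4   0.6  18.9] y [-39.9 -10.5   9.6]
32 78 x [-19.8  -0.2  19.6] y [-39.9 -10.6   9.8]
36 120 x [-19.6  -0.8  19.4] y [-39.9 -10.6  11.8]
40 90 x [-20.1   1.8  19.2] y [-40.  -10.8  -7.7]
44 91 x [-19.9  -0.1  19.5] y [-39.9 -11.  -10.4]
48 93 x [-20.    2.2  19.7] y [-39.9 -11.  -10.6]
52 121 x [-19.7   0.7  19.5] y [-40.  -11.1 -10.5]
56 185 x [-19.5   2.   19.4] y [-40.  -37.4 -10.8]
60 802 x [-19.9  -0.1  19.3] y [-39.8 -27.8 -10.9]
64 295 x [-19.2  -0.6  18.6] y [-34.3 -12.6 -11.3]
68 192 x [-17.4   0.5  16.9] y [-19.4 -13.3 -12.2]
72 349 x [-15.1   0.1  14.6] y [-18.7 -15.8 -13.2]
76 10 x [-13.9  -8.   11.3] y [-15.7 -15.  -14.1]
t 7.65 slide [-20.72, -7.89, 0.49] rot [0.0143, 0.0014, 0.5094] rows 5.3 w 0.698 F [-0.3 -0.2  0.3]
```

View pics/w7.png

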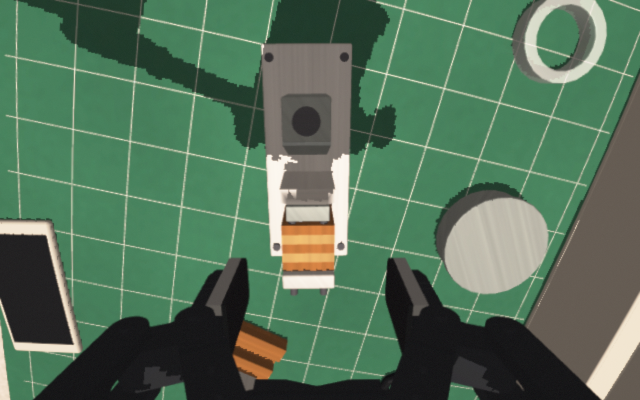

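Run:
```python
from h import *
go(.4992,-.2631,.12,73.5)
```

```text
t 7.65 slide [-20.36, -7.77, 4.99] rot [0.0143, 0.0014, 0.5094] rows 5.4 w 0.698 F [-0.3 -0.2  0.3]
```

Emit:
play_rows(slide=[[-3.5, -1.3, 0.5], [-7, -2.6, 1], [-10.5, -4, 2], [-14, -5.3, 3], [-17.5, -6.6, 4], [-20.4, -7.8, 5], [-20.4, -7.8, 5], [-20.4, -7.8, 5], [-20.4, -7.8, 5]], delta_rot=[[0.01, 0, 0.1], [0.01, 0, 0.2], [0.014, 0, 0.3], [0.014, 0, 0.4], [0.014, 0.001, 0.51], [0.014, 0.001, 0.51], [0.014, 0.001, 0.51], [0.014, 0.001, 0.51], [0.014, 0.001, 0.51]])

```text
time: 8.4
tool_pos: [0.4983, -0.263, 0.1188]
tcp_rot: [-2.517, -1.877, 0.001]
wrist_force: [-0.2, -0.6, -0.5]
width: 0.695
```

Run:
```python
from h import *
p,s,T,C=shot('w8')
rect(C,.03,.08,[.4981,-.2669],.024)
rect(C,.063,.08,[.4981,-.2669],.027)
go(.4992,-.2631,.033,73.5)
```

```text
2173 [array([ 498. , -266.6]), array([10.2, 40. ]), np.float64(73.7)] z [31.2 57.6 68.4]
675 [array([ 494.3, -277.8]), array([30.6, 33.4]), np.float64(71.5)] z [63.1 67.  68.8]
t 8.45 slide [-0.04, 0.06, 8.63] rot [-0.0008, -0.0004, -0.0002] rows 2.1 w 0.697 F [ 0.1 -0.4  0.8]
```

View pics/w8.png

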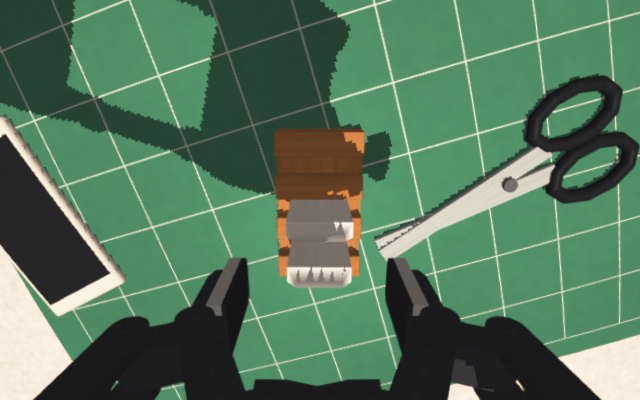

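Emit:
play_rows(slide=[[0, 0.06, 3], [0, 0.06, 5.5], [0, 0.06, 7.5], [0, 0.06, 8.4], [0, 0.06, 8.6], [0, 0.06, 8.6], [0, 0.06, 8.6]], delta_rot=[[0, 0, 0], [0, 0, 0], [0, 0, 0], [0, 0, 0], [0, 0, 0], [0, 0, 0], [0, 0, 0]])

```text
time: 9.03
tool_pos: [0.5005, -0.2627, 0.0347]
tcp_rot: [2.516, 1.88, 0.001]
wrist_force: [-0.1, -0.9, 1.0]
width: 0.702
```

Emit:
play_rows(slide=[[0, 0, 0], [0, 0, 0], [0, 0, 0], [0, 0, 0], [0, 0, 0]], delta_rot=[[0, 0, 0], [0, 0, 0], [0, 0, 0], [0, 0, 0], [0, 0, 0]], hand=0.2, force=60)

```text
time: 9.45
tool_pos: [0.5023, -0.2637, 0.0369]
tcp_rot: [2.513, 1.878, 0.004]
wrist_force: [0.3, 1.5, 6.2]
width: 0.457
```

Emit:
play_rows(slide=[[0, 0, -1], [0, 0, -3], [0, 0, -6], [0, 0, -10], [0, 0, -13], [0, 0, -15], [0, 0, -15], [0, 0, -15]], delta_rot=[[0, 0, 0], [0, 0, 0], [0, 0, 0], [0, 0, 0], [0, 0, 0], [0, 0, 0], [0, 0, 0], [0, 0, 0]])

```text
time: 10.12
tool_pos: [0.5025, -0.264, 0.1893]
tcp_rot: [2.51, 1.875, 0.007]
wrist_force: [-0.5, -0.1, -1.7]
width: 0.453
```

Run:
```python
from h import *
p,s,T,C=prof('w9')
gj(0,-.015,.17)
```

```text
w9 [ 0.5024651  -0.26401601  0.18926911] [-0.5 -0.1 -1.7] 0.453
219 [-29.6   0.8 147.1] 225 [-29.7   0.8 133.9] 231 [-30.9   0.8 124.3] 237 [-34.6   0.7 121.2] 243 [-70.7   1.1 188.1] 249 [-0.1  0.3 28.5] 255 [ 0.3  0.3 21.1] 261 [ 0.4  0.2 14.8] 267 [-0.   0.2  9.8] 273 [-0.2  0.2  4.6] 279 [ 0.2  0.2 -1.1] 285 [ 0.   0.2 -5.7] 291 [  0.6   0.1 -11. ] 297 [  0.7   0.1 -15.4] 303 [  0.4   0.1 -19.1] 309 [ -0.1   0.1 -22.2] 315 [ -1.5   0.1 -23.8] 321 [ -1.2   0.1 -27.8] 327 [ -2.6   0.1 -29.3] 333 [ -4.2   0.1 -30.5] 339 [ -6.5   0.1 -30.8] 345 [-194.3    1.3  188.3] 351 [-203.2    1.3  189.1] 357 [-210.7    1.3  188.2] 363 [-220.2    1.3  189.3] 369 [-227.6    1.3  187.9] 375 [-237.     1.3  188.6] 381 [-246.5    1.3  189.1] 387 [  9.8  -0.1 -68.1] 393 [ 10.5  -0.1 -70.6] 399 [ 10.1  -0.1 -72. ] 
t 10.17 slide [21.53, -3.9, 1.67] rot [0.0054, 0.0023, -0.511] rows 5.3 w 0.453 F [-0.1  0.2 -0.6]
```

View pics/w9.png

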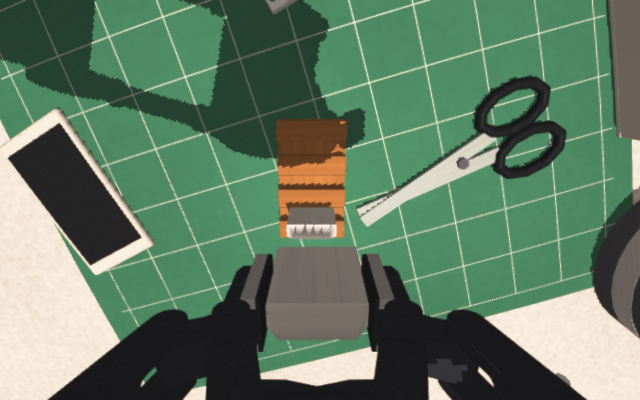

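Run:
```python
from h import *
gj(0,.001,.13)
```

```text
t 10.17 slide [22.93, -4.71, 5.67] rot [0.0054, 0.0023, -0.511] rows 5.8 w 0.453 F [-0.1  0.2 -0.6]
```

Emit:
play_rows(slide=[[3.5, -0.7, 0.5], [7, -1.4, 1], [10.5, -2.2, 1.5], [14, -2.9, 2], [17.5, -3.6, 2.5], [21, -4.3, 3.5], [22.9, -4.7, 5], [22.9, -4.7, 5.7], [22.9, -4.7, 5.7], [22.9, -4.7, 5.7], [22.9, -4.7, 5.7]], delta_rot=[[0.005, 0.002, -0.1], [0.005, 0.002, -0.2], [0.005, 0.002, -0.3], [0.005, 0.002, -0.4], [0.005, 0.002, -0.51], [0.005, 0.002, -0.511], [0.005, 0.002, -0.511], [0.005, 0.002, -0.511], [0.005, 0.002, -0.511], [0.005, 0.002, -0.511], [0.005, 0.002, -0.511]])

```text
time: 11.08
tool_pos: [0.5212, -0.0315, 0.1293]
tcp_rot: [1.961, 2.454, -0.001]
wrist_force: [-0.8, 0.3, -0.7]
width: 0.454
```

Run:
```python
from h import *
gj(0,.001,.085)
p,s,T,C=prof('w10')
J=jigcheck(C,JC,JA)
```

```text
t 11.08 slide [0.12, 0.05, 4.43] rot [-0.0007, 0.0005, -0.001] rows 1.1 w 0.454 F [-0.8  0.3 -0.7]
w10 [ 0.52120498 -0.03149192  0.12927163] [-0.8  0.3 -0.7] 0.454
219 [-9.8  0.4 96.2] 225 [-10.    0.3  85.7] 231 [-10.    0.3  75.4] 237 [-10.    0.3  66. ] 243 [-11.3   0.2  60.3] 249 [ 0.7  0.1 27.3] 255 [ 0.6  0.1 20.9] 261 [ 0.   0.  15.9] 267 [-0.2  0.  10.6] 273 [-0.1  0.   4.8] 279 [ 0.1 -0.  -0.6] 285 [ 0.4 -0.  -5.9] 291 [  0.6  -0.1 -10.7] 297 [  0.2  -0.1 -14.4] 303 [  0.4  -0.1 -18.7] 309 [  0.2  -0.1 -22.2] 315 [ -0.5  -0.1 -24.8] 321 [ -1.8  -0.1 -26.7] 327 [ -2.1  -0.1 -29.7] 333 [ -4.   -0.1 -30.4] 339 [ -6.4  -0.1 -30.7] 345 [-86.6   0.3  61.1] 351 [-151.     0.7  129.2] 357 [-156.2    0.7  127.4] 363 [-163.     0.7  127.3] 369 [-170.7    0.7  128.1] 375 [-177.1    0.7  127.3] 381 [-185.4    0.8  128.3] 387 [ 10.1  -0.3 -68.1] 393 [ 10.   -0.3 -69.9] 399 [ 10.9  -0.3 -72.4] 
base x 11528 [-34.5 -32.7  -0.2  32.5  34.4]
base y 11528 [-40.2 -25.5  52.9  86.5  89.1]
stoptop x 2403 [-15.9 -15.   -0.4  14.6  15.6]
stoptop y 2403 [22.1 23.1 40.5 52.5 53. ]
foot y 20 [3.7 3.7 3.7 3.7 3.7]
plate x 0 
plate y 0 
ply x 0 
ply y 0
```

View pics/w10.png

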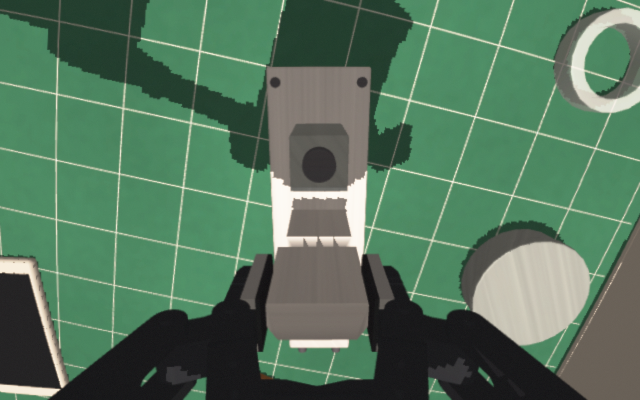

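Emit:
play_rows(slide=[[0.15, 0.03, 0], [0.15, 0.03, 1], [0.15, 0.03, 2], [0.15, 0.03, 2.8], [0.15, 0.03, 3], [0.15, 0.03, 3], [0.15, 0.03, 3]], delta_rot=[[0, 0, 0], [0, 0, 0], [0, 0, 0], [0, 0, 0], [0, 0, 0], [0, 0, 0], [0, 0, 0]])

```text
time: 11.72
tool_pos: [0.5213, -0.0301, 0.0993]
tcp_rot: [1.962, 2.454, -0.001]
wrist_force: [0.0, 0.2, -0.8]
width: 0.455
```

Run:
```python
from h import *
gj(0,.0013,.045)
p,s,T,C=prof('w11')
```

```text
t 11.72 slide [0.02, 0.02, 5.43] rot [-0.0006, 0.0005, -0.0015] rows 1.3 w 0.455 F [ 0.   0.2 -0.8]
w11 [ 0.52128157 -0.03011898  0.09928619] [ 0.   0.2 -0.8] 0.455
219 [-5.9  0.3 85.9] 225 [-10.6   0.3  87. ] 231 [-11.3   0.3  78.4] 237 [-11.3   0.3  69. ] 243 [-11.1   0.2  59.9] 249 [ 1.1  0.1 26.6] 255 [ 0.1  0.1 21.9] 261 [ 0.8  0.  14.3] 267 [0.5 0.  9.2] 273 [0.2 0.  4.3] 279 [ 0.5 -0.  -1.2] 285 [ 0.6 -0.  -6.2] 291 [  0.9  -0.1 -11.1] 297 [  1.4  -0.1 -16.2] 303 [  0.1  -0.1 -18.3] 309 [ -0.5  -0.1 -21.3] 315 [ -1.5  -0.1 -23.5] 321 [ -1.7  -0.1 -26.8] 327 [ -1.6  -0.1 -30.3] 333 [ -3.3  -0.1 -31.4] 339 [ -5.9  -0.1 -31.3] 345 [-68.2   0.2  39.3] 351 [-71.5   0.2  38. ] 357 [-76.8   0.2  38.9] 363 [-78.1   0.2  35.4] 369 [-79.6   0.2  32.1] 375 [-83.4   0.2  31.4] 381 [-87.2   0.2  30.6] 387 [ 10.4  -0.3 -68.5] 393 [ 11.3  -0.3 -71.1] 399 [ 11.1  -0.3 -72.6]
```

View pics/w11.png

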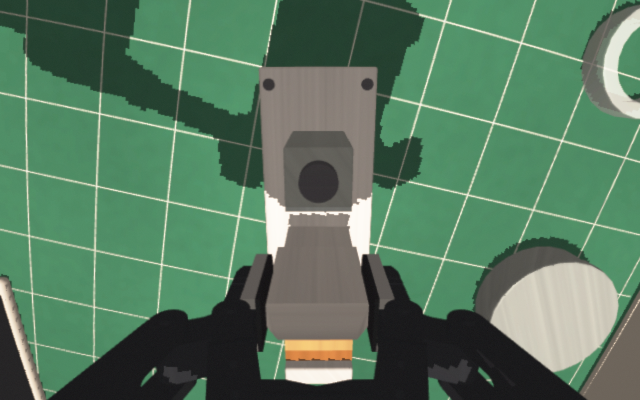

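Emit:
play_rows(slide=[[0, 0, 0.8], [0, 0, 1.6], [0, 0, 2.4], [0, 0, 3.2], [0, 0, 4], [0, 0, 4.7], [0, 0, 5.2], [0, 0, 5.4], [0, 0, 5.4]], delta_rot=[[0, 0, 0], [0, 0, 0], [0, 0, 0], [0, 0, 0], [0, 0, 0], [0, 0, 0], [0, 0, 0], [0, 0, 0], [0, 0, 0]])

```text
time: 12.52
tool_pos: [0.5212, -0.0301, 0.0449]
tcp_rot: [-1.961, -2.454, 0.002]
wrist_force: [-0.5, -0.3, -0.2]
width: 0.454
```

Run:
```python
from h import *
gj(0,.0013,.0437)
p,s,T,C=prof('w12')
```

```text
t 12.52 slide [0.01, 0.02, 0.12] rot [-0.001, 0.0003, -0.0014] rows 0.0 w 0.454 F [-0.5 -0.3 -0.2]
w12 [ 0.52118539 -0.03012004  0.04493578] [-0.5 -0.3 -0.2] 0.454
219 [ 41.4  -0.2 -36.6] 225 [ 39.3  -0.2 -36.2] 231 [ 36.9  -0.2 -35. ] 237 [ 34.8  -0.2 -34.9] 243 [ 33.2  -0.2 -35.7] 249 [ 31.1  -0.2 -35.4] 255 [ 28.7  -0.2 -34.8] 261 [ 23.1  -0.2 -28.1] 267 [0.1 0.  9.9] 273 [ 0.7 -0.   3.5] 279 [ 0.1 -0.  -0.6] 285 [ 0.1 -0.  -5.3] 291 [  0.5  -0.1 -10.5] 297 [  1.3  -0.1 -16. ] 303 [  0.3  -0.1 -18.5] 309 [  0.3  -0.1 -22.3] 315 [ -1.5  -0.1 -23.5] 321 [ -1.   -0.1 -27.6] 327 [ -1.9  -0.1 -29.9] 333 [ -3.6  -0.1 -30.9] 339 [ -5.9  -0.1 -31.3] 345 [-12.8  -0.1 -26.2] 351 [-13.7  -0.1 -28.3] 357 [-15.4  -0.1 -29.6] 363 [-17.6  -0.1 -30.2] 369 [-31.  -0. -19.] 375 [-34.8  -0.  -18.3] 381 [-41.   -0.  -15.4] 387 [  9.   -0.3 -67.1] 393 [ 10.4  -0.3 -70.3] 399 [ 10.6  -0.3 -72.1]
```

View pics/w12.png

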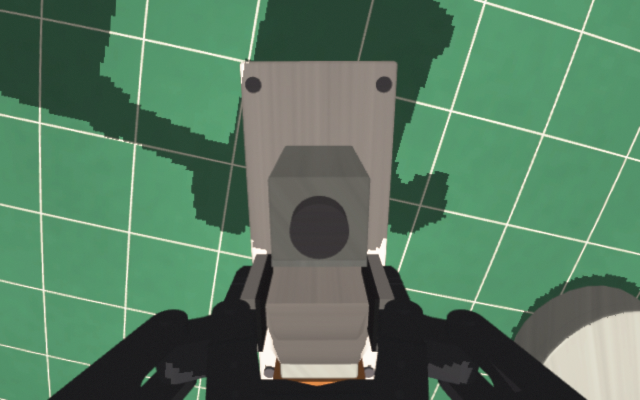

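Emit:
play_rows(slide=[[-0.1, 0, 0.08], [-0.12, 0, 0.16], [-0.12, 0, 0.18], [-0.12, 0, 0.18]], delta_rot=[[0, 0, 0], [0, 0, 0], [0, 0, 0], [0, 0, 0]])

```text
time: 12.9
tool_pos: [0.5222, -0.0314, 0.044]
tcp_rot: [1.961, 2.453, -0.0]
wrist_force: [-0.2, 0.7, 0.2]
width: 0.458
```

Emit:
play_rows(slide=[[0, 0, 0], [0, 0, 0], [0, 0, 0], [0, 0, 0], [0, 0, -2], [0, 0, -5], [0, 0, -9], [0, 0, -13], [0, 0, -13], [0, 0, -13], [0, 0, -13]], delta_rot=[[0, 0, 0], [0, 0, 0], [0, 0, 0], [0, 0, 0], [0, 0, 0], [0, 0, 0], [0, 0, 0], [0, 0, 0], [0, 0, 0], [0, 0, 0], [0, 0, 0]], hand=0.65)

```text
time: 13.82
tool_pos: [0.522, -0.0313, 0.1741]
tcp_rot: [1.961, 2.453, 0.0]
wrist_force: [-0.3, 0.4, -0.0]
width: 0.649
```

```bash
cat >> h.py <<'E'
def slices(C,y0=-40,y1=14,c=None):
    J=injig(C,JC if c is None else c,JA);K=J[(abs(J[:,0])<26)&(J[:,1]>y0)&(J[:,1]<y1)]
    for z in range(12,84,4):
        k=K[(K[:,2]>=z)&(K[:,2]<z+4)]
        if len(k)>5: print(z,len(k),'x',np.round(np.percentile(k[:,0],[1,50,99]),1),'y',np.round(np.percentile(k[:,1],[1,25,50,75,99]),1))
E
python3 - <<'E'
from h import *
p,s,T,C=shot('w13')
slices(C)
go(.4915,.259,.22,104)
E
```

```text
12 684 x [-25.9   1.5  25.8] y [-38.1  -5.8   1.1   4.   13.4]
16 52 x [-19.6   0.6  19. ] y [-0.4 -0.2 -0.1  0.   0.3]
20 68 x [-19.8  -0.7  19.2] y [-39.5  -0.2  -0.1  -0.    0.2]
24 73 x [-19.6  -1.5  19.1] y [-39.8  -0.1  -0.    0.1   0.3]
28 100 x [-19.3   1.   19.5] y [-40.   -0.2   0.1   9.    9.5]
32 85 x [-19.8  -2.2  19.3] y [-39.9  -0.2  -0.1   0.1   9.7]
36 80 x [-19.7  -0.3  19.3] y [-39.8  -0.2  -0.    0.1   0.3]
40 72 x [-20.   -0.3  19.5] y [-39.9  -0.3  -0.1   0.    0.4]
44 125 x [-19.2   2.4  19.2] y [-39.9  -0.1   0.    0.3  13.9]
48 89 x [-20.2  -0.6  19.7] y [-40.   -0.3  -0.1  -0.    0.5]
52 110 x [-19.3   0.8  19.4] y [-39.9  -0.4  -0.1   0.1   0.3]
56 230 x [-19.7   0.1  19.1] y [-40.  -39.5 -23.8  -0.1   0.4]
60 787 x [-20.2  -0.6  19.8] y [-39.8 -31.7 -27.4 -23.9   0.2]
64 474 x [-19.4   0.1  19. ] y [-34.  -13.5 -10.8  -1.2   0.1]
68 359 x [-17.6   0.1  17.3] y [-17.7 -12.1 -10.8  -1.9  -1. ]
72 665 x [-15.3   0.   14.9] y [-16.9 -14.1  -7.   -4.1  -1.9]
76 13 x [-11.9  -2.   11.5] y [-15.8 -13.6  -5.5  -4.5  -3.4]
t 13.87 slide [28.96, 3.49, -4.73] rot [-0.0014, 0.0002, -0.0225] rows 7.1 w 0.652 F [ 0.6  0.2 -0.3]
```

View pics/w13.png

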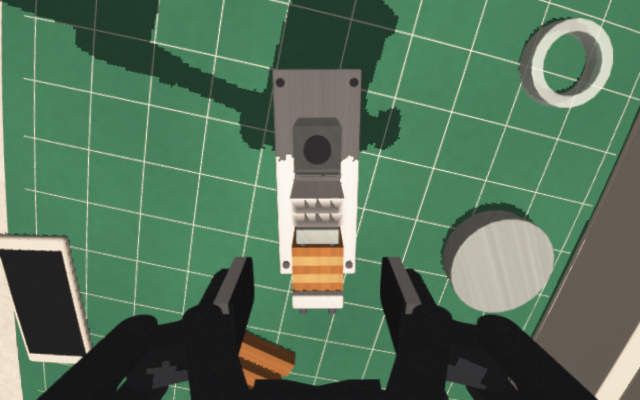

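Run:
```python
from h import *
go(.5155,.16,.20,104)
```

```text
t 13.87 slide [18.78, 3.66, -2.72] rot [-0.0014, 0.0002, -0.0225] rows 4.6 w 0.652 F [ 0.6  0.2 -0.3]
```

Emit:
play_rows(slide=[[4, 0.8, -1.5], [8, 1.6, -2.7], [12, 2.4, -2.7], [16, 3.2, -2.7], [18.8, 3.7, -2.7], [18.8, 3.7, -2.7], [18.8, 3.7, -2.7], [18.8, 3.7, -2.7]], delta_rot=[[0, 0, -0.02], [0, 0, -0.02], [0, 0, -0.02], [0, 0, -0.02], [0, 0, -0.02], [0, 0, -0.02], [0, 0, -0.02], [0, 0, -0.02]])

```text
time: 14.53
tool_pos: [0.5147, 0.1598, 0.1978]
tcp_rot: [-1.935, -2.472, 0.007]
wrist_force: [-0.7, 0.3, 1.1]
width: 0.649
```

Run:
```python
from h import *
p,s,T,C=shot('w14')
print(s['tool_pos'])
rect(C,.085,.098,[.4915,.262],.04)
rect(C,.010,.018,[.4933,.261],.045)
c=np.array([.4915,.26]);a=np.radians(14.0);Q=C.reshape(-1,3);Q=Q[np.isfinite(Q[:,0])];d=Q[:,:2]-c
J=np.c_[d@[np.cos(a),np.sin(a)],d@[-np.sin(a),np.cos(a)],Q[:,2]]*1000
K=J[(abs(J[:,0])<40)&(abs(J[:,1])<40)]
for z in range(2,100,4):
    k=K[(K[:,2]>=z)&(K[:,2]<z+4)]
    if len(k)>5: print(z,len(k),'x',np.round(np.percentile(k[:,0],[1,50,99]),1),'y',np.round(np.percentile(k[:,1],[1,25,50,75,99]),1))
go(.4915,.2618,.10,104)
```

```text
[0.51469958 0.15983438 0.19778223]
2494 [array([491.8, 262.4]), array([35.9, 25.6]), np.float64(13.4)] z [90.8 92.6 94.1]
488 [array([493.8, 260. ]), array([50.6, 35.5]), np.float64(14.0)] z [13.3 14.7 16.2]
2 1083 x [-39.1   0.7  39.3] y [-39.4 -24.  -13.    8.3  39.1]
6 37 x [-18.5  10.1  26.2] y [-19.  -12.4 -10.8 -10.8 -10.7]
10 78 x [-23.1   7.8  26.9] y [-18.3 -17.2 -15.9 -11.   15.4]
14 410 x [-22.9  10.7  27.2] y [-18.3 -16.7 -15.1  -9.4  16.1]
22 30 x [-17.2  -3.9  11.4] y [-10.8 -10.7 -10.7 -10.6 -10.6]
26 13 x [ 1.6 13.4 18.1] y [-10.8 -10.8 -10.8 -10.8 -10.8]
38 25 x [-17.1  -7.2   7.1] y [-10.7 -10.6 -10.6 -10.5 -10.5]
42 22 x [-7.2  9.9 17.7] y [-10.8 -10.8 -10.7 -10.7 -10.7]
54 34 x [-16.5  -3.   13.8] y [-10.7 -10.7 -10.6 -10.5 -10.5]
58 13 x [-5.3 12.5 18. ] y [-10.8 -10.7 -10.7 -10.7 -10.7]
66 145 x [-16.5  -1.8  17.9] y [-10.6  19.4  21.9  23.8  25.7]
70 549 x [-16.5   1.5  18.7] y [-10.7  19.9  21.7  23.6  25.5]
78 19 x [-16.8 -10.5   4.1] y [-10.5 -10.5 -10.5 -10.4  -9.9]
82 32 x [-7.6  6.3 16.2] y [-10.7 -10.6 -10.6 -10.6 -10.5]
86 8 x [-17.2  -2.8  18.4] y [-10.3 -10.3  -9.   -1.    4.3]
90 2422 x [-16.7   0.7  18.2] y [-10.4  -4.    2.5   8.8  14.7]
94 63 x [-14.2   4.9  16.8] y [-9.2 -1.4  2.3  7.5 13.4]
t 14.58 slide [10.52, 0.22, 9.8] rot [-0.0045, 0.0007, -0.0028] rows 3.4 w 0.654 F [-0.6  0.6 -0.1]
```

View pics/w14.png

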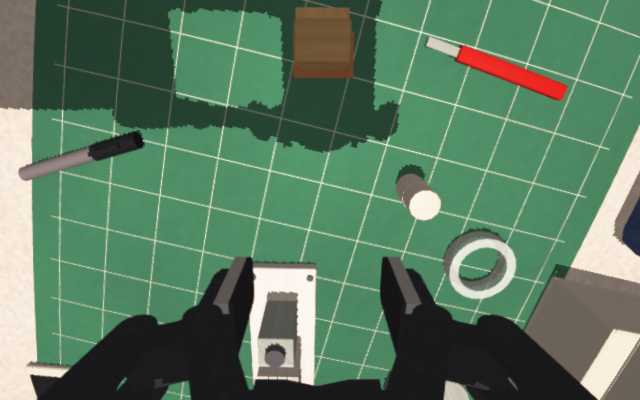

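Emit:
play_rows(slide=[[3.5, 0.1, 1], [7, 0.2, 2], [10.5, 0.2, 3.5], [10.5, 0.2, 5], [10.5, 0.2, 5], [10.5, 0.2, 5]], delta_rot=[[-0.004, 0, 0], [-0.004, 0, 0], [-0.004, 0, 0], [-0.004, 0, 0], [-0.004, 0, 0], [-0.004, 0, 0]])

```text
time: 15.08
tool_pos: [0.4908, 0.26, 0.1466]
tcp_rot: [-1.938, -2.471, 0.007]
wrist_force: [0.5, -0.4, 0.2]
width: 0.646
```

Run:
```python
from h import *
go(.4918,.2622,.07,103.8)
p,s,T,C=shot('w15')
rect(C,.085,.098,[.4915,.262],.04)
```

```text
t 15.08 slide [0.21, 0.18, 7.66] rot [-0.0039, 0.0021, -0.0002] rows 1.8 w 0.646 F [ 0.5 -0.4  0.2]
2851 [array([491.3, 262.8]), array([36.1, 26.1]), np.float64(13.4)] z [86.9 92.6 93.9]
```

View pics/w15.png

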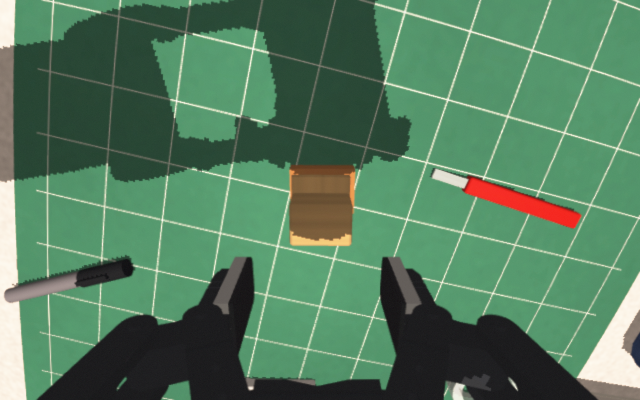

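Emit:
play_rows(slide=[[0.25, 0.12, 2], [0.25, 0.12, 4], [0.25, 0.12, 6], [0.25, 0.12, 7.3], [0.25, 0.12, 7.6], [0.25, 0.12, 7.6], [0.25, 0.12, 7.6]], delta_rot=[[-0.004, 0.002, 0.005], [-0.004, 0.002, 0.005], [-0.004, 0.002, 0.005], [-0.004, 0.002, 0.005], [-0.004, 0.002, 0.005], [-0.004, 0.002, 0.005], [-0.004, 0.002, 0.005]])

```text
time: 15.72
tool_pos: [0.4933, 0.2625, 0.0729]
tcp_rot: [1.946, 2.464, 0.006]
wrist_force: [1.0, 0.1, 0.6]
width: 0.652
```

Emit:
play_rows(slide=[[0, 0, 0], [0, 0, 0], [0, 0, 0], [0, 0, 0], [0, 0, 0]], delta_rot=[[0, 0, 0], [0, 0, 0], [0, 0, 0], [0, 0, 0], [0, 0, 0]], hand=0.2, force=80)

```text
time: 16.13
tool_pos: [0.4947, 0.2631, 0.0747]
tcp_rot: [1.944, 2.463, 0.01]
wrist_force: [-1.2, -1.6, 6.3]
width: 0.409
```

Emit:
play_rows(slide=[[0, 0, -1], [0, 0, -3], [0, 0, -6], [0, 0, -9], [0, 0, -12], [0, 0, -12], [0, 0, -12]], delta_rot=[[0, 0, 0], [0, 0, 0], [0, 0, 0], [0, 0, 0], [0, 0, 0], [0, 0, 0], [0, 0, 0]])

```text
time: 16.72
tool_pos: [0.4955, 0.2637, 0.1982]
tcp_rot: [1.942, 2.461, 0.019]
wrist_force: [0.2, -0.2, -1.7]
width: 0.407
```

Run:
```python
from h import *
p,s,T,C=prof('w16')
gj(0,.005,.19)
```

```text
w16 [0.49550054 0.26371468 0.19816135] [ 0.2 -0.2 -1.7] 0.407
219 [23.5 -0.   9.6] 225 [23.  -0.   4.2] 231 [20.4 -0.   3.9] 237 [17.6 -0.   4.1] 243 [15.4 -0.   2.7] 249 [13.4 -0.   1.1] 255 [14.2 -0.1 -6. ] 261 [ 13.9  -0.1 -10.5] 267 [ 13.7  -0.1 -15. ] 273 [ 12.7  -0.1 -17.7] 279 [ 10.4  -0.1 -18.1] 285 [  7.9  -0.1 -18.2] 291 [  5.2  -0.1 -18. ] 297 [  2.7  -0.1 -18.1] 303 [  0.   -0.1 -18.1] 309 [ -2.4  -0.1 -18.4] 315 [ -5.1  -0.1 -18.5] 321 [ -7.6  -0.1 -18.9] 327 [-11.8  -0.1 -17.1] 333 [-184.1    1.   195.8] 339 [-193.     1.   196.7] 345 [-199.6    1.   194.7] 351 [-209.1    1.1  195.9] 357 [-217.9    1.1  196.2] 363 [-226.7    1.1  196.3] 369 [-234.9    1.1  195.7] 375 [-244.9    1.1  196.7] 381 [-252.6    1.1  195.2] 387 [ 10.3  -0.3 -68.4] 393 [ 11.   -0.3 -70.8] 399 [ 10.8  -0.3 -72.4] 
t 16.77 slide [-28.76, -4.16, 0.5] rot [0.009, -0.0016, 0.0112] rows 7.0 w 0.407 F [-0.4 -0.7 -1. ]
```

View pics/w16.png

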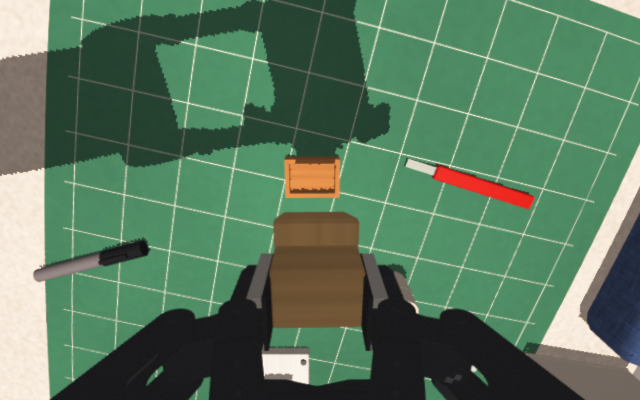

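Run:
```python
from h import *
gj(0,.0135,.175)
```

```text
t 16.77 slide [-27.91, -4.16, 2.01] rot [0.009, -0.0016, 0.0112] rows 6.8 w 0.407 F [-0.4 -0.7 -1. ]
```

Emit:
play_rows(slide=[[-3, -0.5, 0], [-7, -1, 0], [-11, -1.6, 0.3], [-15, -2.2, 0.6], [-19, -2.8, 1], [-23, -3.4, 1.5], [-26, -3.9, 2], [-27.9, -4.2, 2], [-27.9, -4.2, 2], [-27.9, -4.2, 2], [-27.9, -4.2, 2], [-27.9, -4.2, 2]], delta_rot=[[0.009, -0.002, 0.011], [0.009, -0.002, 0.011], [0.009, -0.002, 0.011], [0.009, -0.002, 0.011], [0.009, -0.002, 0.011], [0.009, -0.002, 0.011], [0.009, -0.002, 0.011], [0.009, -0.002, 0.011], [0.009, -0.002, 0.011], [0.009, -0.002, 0.011], [0.009, -0.002, 0.011], [0.009, -0.002, 0.011]])

```text
time: 17.77
tool_pos: [0.5177, -0.017, 0.1743]
tcp_rot: [-1.958, -2.455, 0.001]
wrist_force: [-1.0, -0.1, -2.1]
width: 0.407
```

Run:
```python
from h import *
gj(0,.0135,.14)
p,s,T,C=prof('w17')
jigcheck(C,JC,JA);slices(C)
for n in ['side']:
    p=read_camera(n);T=wfc(p)
    uv=proj(p,[[.525,-.025,.07]],T)[0].astype(int)
    save(n+'17',cv2.resize(p['image'][max(0,uv[1]-45):uv[1]+45,uv[0]-60:uv[0]+60],None,fx=6,fy=6,interpolation=cv2.INTER_CUBIC))
    pickle.dump(p,open('side17.pkl','wb'))
    slices(cloud(p,T),-40,40)
```

```text
t 17.77 slide [-0.13, 0.08, 3.43] rot [-0.0013, -0.0005, 0.0012] rows 0.8 w 0.407 F [-1.  -0.1 -2.1]
w17 [ 0.51767313 -0.01695808  0.17430262] [-1.  -0.1 -2.1] 0.407
219 [23.2 -0.  10.4] 225 [23.1 -0.   3.9] 231 [20.1 -0.   4.4] 237 [17.8 -0.   3.5] 243 [14.6 -0.   4.3] 249 [14.1 -0.  -0.4] 255 [13.5 -0.1 -4.7] 261 [ 13.6  -0.1 -10.1] 267 [ 13.8  -0.1 -15.1] 273 [ 12.7  -0.1 -17.7] 279 [ 10.2  -0.1 -17.8] 285 [  8.   -0.1 -18.3] 291 [  5.   -0.1 -17.6] 297 [  2.9  -0.1 -18.4] 303 [  0.1  -0.1 -18.3] 309 [ -3.2  -0.1 -17.4] 315 [ -5.6  -0.1 -17.9] 321 [ -8.4  -0.1 -17.7] 327 [-10.9  -0.1 -18.2] 333 [-165.5    0.9  172.5] 339 [-173.     0.9  172.4] 345 [-180.4    0.9  171.9] 351 [-188.4    0.9  172.2] 357 [-197.3    0.9  173.3] 363 [-205.4    1.   173.3] 369 [-212.9    1.   172.5] 375 [-222.     1.   173.3] 381 [-229.     1.   171.8] 387 [  8.7  -0.3 -66.8] 393 [ 10.1  -0.3 -70. ] 399 [ 11.   -0.3 -72.5] 
base x 7035 [-34.6 -32.6  -0.3  32.4  34.3]
base y 7035 [-12.8  -4.1  58.3  87.   90. ]
stoptop x 1559 [-16.  -14.9  -0.5  14.6  15.5]
stoptop y 1559 [22.  22.8 40.4 52.5 53. ]
foot y
[... 1014 characters left out ...]
1.6 22.8] y [-37.2 -15.4   0.5   1.8  22. ]
40 6 x [16.9 19.2 22.6] y [-37.4 -13.5   1.3   3.3  21.9]
44 9 x [-7.8 19.  21.9] y [-38.4  -0.9   1.5   1.6  21.2]
48 21 x [-16.5   7.7  22.3] y [-39.1   0.8   1.9   2.3  34.9]
52 22 x [-16.   11.4  22.3] y [-39.    0.3   1.    2.   31.9]
56 30 x [-16.5  11.2  22.3] y [-39.6  -0.7   0.7   1.8  38.2]
60 30 x [-17.   13.1  22.1] y [-36.  -16.    0.1   2.3  35.9]
64 38 x [-15.7   7.3  21.5] y [-12.7  -2.5   0.4   1.6  33.4]
68 54 x [-13.4   4.7  18.9] y [-13.2  -5.5   0.4  27.2  39.1]
72 40 x [-12.5   8.1  18.3] y [-14.7  -1.7  -0.6  28.5  38.9]
76 11 x [-3.9  3.3 10. ] y [30.8 34.3 35.3 37.8 38.3]
80 9 x [-5.5  0.9 10.4] y [32.5 33.7 36.4 38.8 39.1]
```

View pics/w17.png

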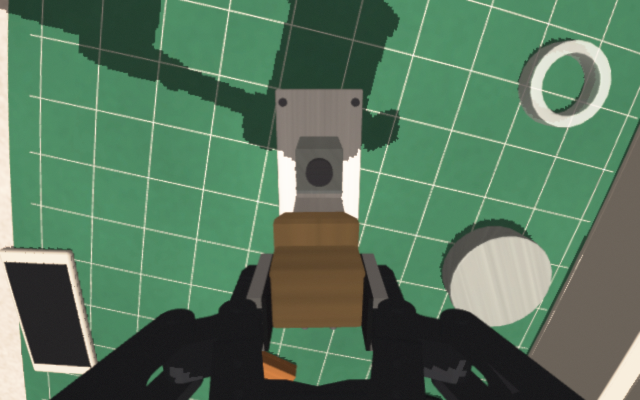

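View pics/side17.png

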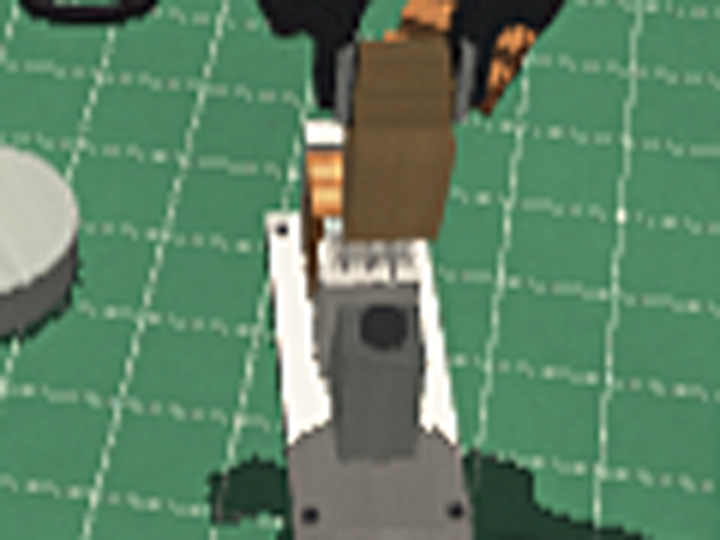

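Emit:
play_rows(slide=[[-0.09, 0.08, 0.6], [-0.09, 0.08, 1.4], [-0.09, 0.08, 2.2], [-0.09, 0.08, 2.8], [-0.09, 0.08, 3.2], [-0.09, 0.08, 3.2], [-0.09, 0.08, 3.2]], delta_rot=[[0, 0, 0], [0, 0, 0], [0, 0, 0], [0, 0, 0], [0, 0, 0], [0, 0, 0], [0, 0, 0]])

```text
time: 18.45
tool_pos: [0.5186, -0.0175, 0.1422]
tcp_rot: [-1.957, -2.456, 0.002]
wrist_force: [0.4, -0.7, -1.2]
width: 0.405
```

```bash
cat >> h.py <<'E'
def wj():
    s=read_state();a=np.radians(JA);d=s['tool_pos'][:2]-JC
    h=s['tool_pos'][2]*1000-69.8-12;y=(d@[-np.sin(a),np.cos(a)])*1000-12.2
    F=s['wrist_force'];print('t',round(s['time'],2),'x',round((d@[np.cos(a),np.sin(a)])*1000,1),'face y',round(y,1),'h',round(h,1),'gap to stop',round(3.7+.3*h-18-y,1),'Fjig',np.round([F[:2]@[np.cos(a),np.sin(a)],F[:2]@[-np.sin(a),np.cos(a)],F[2]],1),'w',round(s['width'],3),'rot',np.round(s['tcp_rot'],3))
E
python3 - <<'E'
from h import *
wj()
p=read_camera('side');T=wfc(p)
uv=proj(p,[[.525,-.025,.07]],T)[0].astype(int)
save('side18',cv2.resize(p['image'][max(0,uv[1]-45):uv[1]+45,uv[0]-60:uv[0]+60],None,fx=6,fy=6,interpolation=cv2.INTER_CUBIC))
shot('w18')
E
```

```text
t 18.45 x 0.1 face y 1.8 h 60.4 gap to stop 2.0 Fjig [ 0.3 -0.7 -1.2] w 0.405 rot [-1.957e+00 -2.456e+00  2.000e-03]
```

View pics/side18.png

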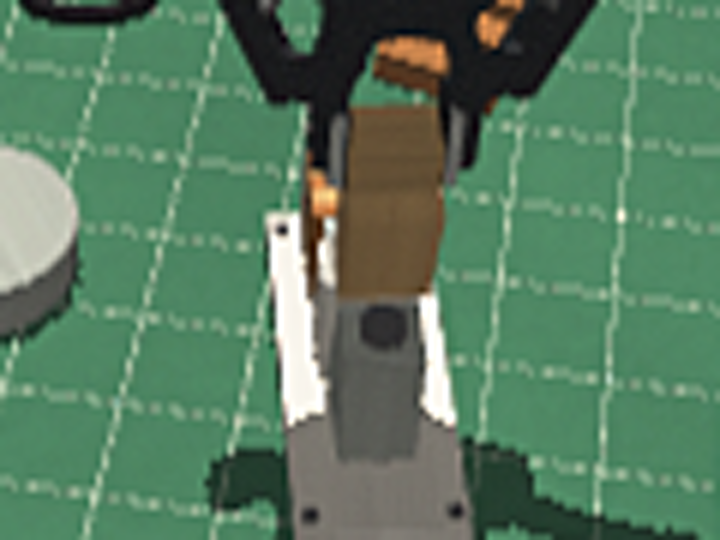

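View pics/w18.png

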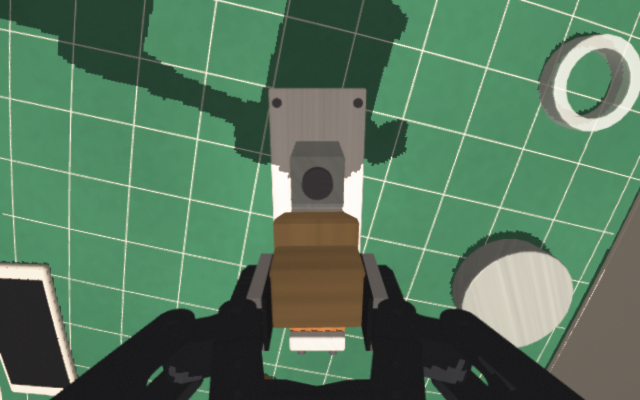

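Emit:
play_rows(slide=[[0, 0, 0.2], [0, 0, 0.4], [0, 0, 0.6], [-0.03, 0, 0.75], [-0.07, 0, 0.9], [-0.1, 0, 1.05], [-0.15, 0, 1.2], [-0.15, 0, 1.2]], delta_rot=[[0, 0, 0], [0, 0, 0], [0, 0, 0], [0, 0, 0], [0, 0, 0], [0, 0, 0], [0, 0, 0], [0, 0, 0]])

```text
time: 19.22
tool_pos: [0.5194, -0.0191, 0.1306]
tcp_rot: [-1.958, -2.457, 0.001]
wrist_force: [-0.4, -0.0, -0.7]
width: 0.406
```

Run:
```python
from h import *
wj()
p=read_camera('side');T=wfc(p)
uv=proj(p,[[.525,-.025,.07]],T)[0].astype(int)
save('side19',cv2.resize(p['image'][max(0,uv[1]-45):uv[1]+45,uv[0]-60:uv[0]+60],None,fx=6,fy=6,interpolation=cv2.INTER_CUBIC))
prof('w19')
```

```text
t 19.22 x 0.4 face y 0.1 h 48.8 gap to stop 0.3 Fjig [-0.4  0.1 -0.7] w 0.406 rot [-1.958e+00 -2.457e+00  1.000e-03]
w19 [ 0.51947196 -0.01912612  0.13079409] [ 0. -1. -1.] 0.401
219 [23.3 -0.  10.2] 225 [23. -0.  4.] 231 [20.  -0.   4.7] 237 [17.6 -0.   4. ] 243 [15.3 -0.   3. ] 249 [13.3 -0.   1.2] 255 [13.6 -0.1 -4.9] 261 [ 13.8  -0.1 -10.3] 267 [ 13.7  -0.1 -15. ] 273 [ 13.1  -0.1 -18.4] 279 [ 10.3  -0.1 -17.9] 285 [  8.   -0.1 -18.4] 291 [  4.9  -0.1 -17.5] 297 [  2.9  -0.1 -18.4] 303 [  0.2  -0.1 -18.4] 309 [ -3.   -0.1 -17.6] 315 [ -5.6  -0.1 -17.8] 321 [ -7.9  -0.1 -18.5] 327 [-11.7  -0.1 -17.2] 333 [-84.3   0.4  70.4] 339 [-88.4   0.4  69.3] 345 [-89.8   0.4  64.8] 351 [-93.7   0.4  63.5] 357 [-98.3   0.4  62.9] 363 [-164.9    0.7  129.3] 369 [-171.3    0.7  128.6] 375 [-179.     0.7  129.2] 381 [-186.1    0.8  129. ] 387 [  9.6  -0.3 -67.7] 393 [ 10.   -0.3 -69.9] 399 [ 11.2  -0.3 -72.7]
```

View pics/side19.png

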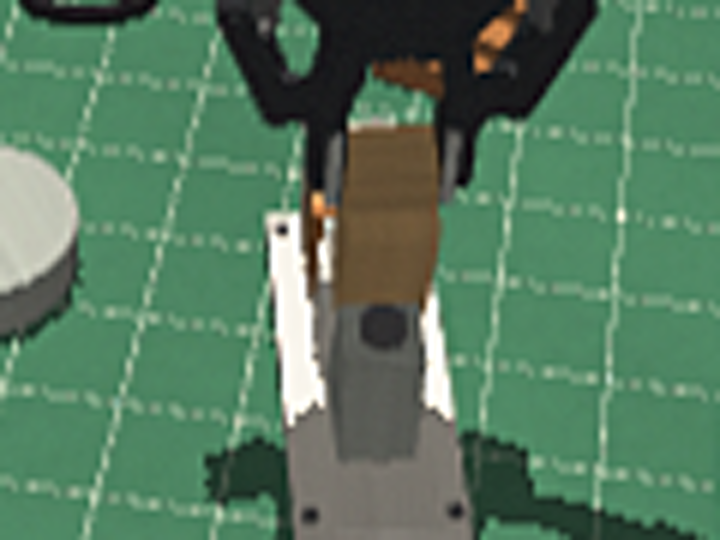

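View pics/w19.png

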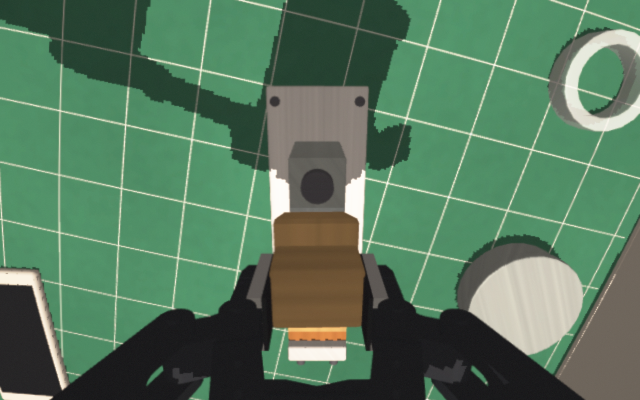

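Emit:
play_rows(slide=[[-0.05, -0.02, 0.2], [-0.11, -0.02, 0.4], [-0.17, -0.02, 0.6], [-0.23, -0.02, 0.8], [-0.29, -0.02, 1.0], [-0.35, -0.02, 1.2], [-0.41, -0.02, 1.4], [-0.41, -0.02, 1.4]], delta_rot=[[0, 0, 0], [0, 0, 0], [0, 0, 0], [0, 0, 0], [0, 0, 0], [0, 0, 0], [0, 0, 0], [0, 0, 0]])

```text
time: 19.98
tool_pos: [0.5203, -0.0228, 0.1167]
tcp_rot: [-1.958, -2.456, -0.001]
wrist_force: [0.2, 3.5, -1.4]
width: 0.406
```

Run:
```python
from h import *
wj()
p,s,T,C=prof('w20')
J=injig(C,JC,JA)
m=(abs(J[:,0])<15)&(J[:,1]>-50)&(J[:,1]<0)&(J[:,2]<85)
K=J[m]
for y in range(-48,0,2):
    k=K[(K[:,1]>=y)&(K[:,1]<y+2)]
    if len(k)>3: print(y,len(k),np.round(np.percentile(k[:,2],[5,50,95]),1))
```

```text
t 19.98 x 0.6 face y -3.8 h 34.9 gap to stop -0.1 Fjig [ 1.   3.3 -1.4] w 0.406 rot [-1.958e+00 -2.456e+00 -1.000e-03]
w20 [ 0.52034172 -0.02284481  0.11673731] [ 0.2  3.5 -1.4] 0.406
219 [24.  -0.   8.3] 225 [22.7 -0.   4.9] 231 [20.4 -0.   3.7] 237 [17.3 -0.   4.6] 243 [14.7 -0.   4.2] 249 [13.9 -0.   0. ] 255 [13.9 -0.1 -5.4] 261 [ 14.1  -0.1 -10.9] 267 [ 13.6  -0.1 -14.8] 273 [ 13.5  -0.1 -19. ] 279 [ 10.3  -0.1 -18. ] 285 [  8.   -0.1 -18.3] 291 [  5.2  -0.1 -18. ] 297 [  3.4  -0.1 -19.2] 303 [  0.1  -0.1 -18.2] 309 [ -2.9  -0.1 -17.8] 315 [ -6.   -0.1 -17.3] 321 [ -7.6  -0.1 -18.9] 327 [-11.3  -0.1 -17.7] 333 [-73.2   0.3  56.4] 339 [-78.2   0.3  56.9] 345 [-82.3   0.3  55.9] 351 [-86.3   0.3  55. ] 357 [-86.7   0.3  49.9] 363 [-91.1   0.3  49.5] 369 [-95.3   0.3  48.7] 375 [nan nan nan] 381 [-172.     0.7  115. ] 387 [ 10.3  -0.3 -68.3] 393 [ 10.8  -0.3 -70.7] 399 [ 10.9  -0.3 -72.4]
```

View pics/w20.png

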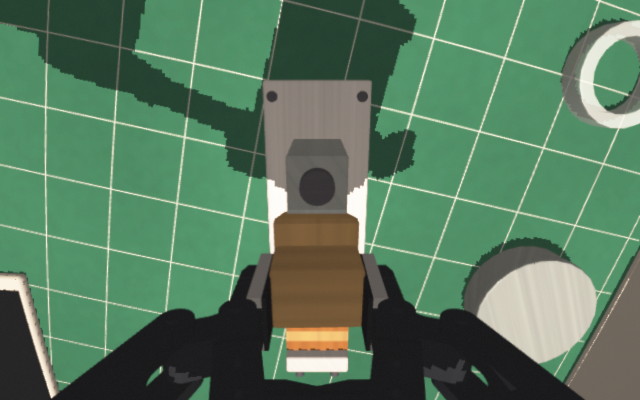

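Emit:
play_rows(slide=[[-0.05, -0.04, 0.2], [-0.11, -0.05, 0.4], [-0.17, -0.05, 0.6], [-0.23, -0.05, 0.8], [-0.28, -0.05, 1.0], [-0.34, -0.05, 1.2], [-0.37, -0.05, 1.3], [-0.37, -0.05, 1.3]], delta_rot=[[0, 0, 0], [0, 0, 0], [0, 0, 0], [0, 0, 0], [0, 0, 0], [0, 0, 0], [0, 0, 0], [0, 0, 0]])

```text
time: 20.7
tool_pos: [0.5207, -0.0269, 0.1035]
tcp_rot: [-1.958, -2.457, 0.0]
wrist_force: [1.4, 1.8, 0.1]
width: 0.406
```

Run:
```python
from h import *
wj()
p,s,T,C=prof('w21')
```

```text
t 20.7 x -0.0 face y -7.8 h 21.7 gap to stop -0.0 Fjig [1.8 1.5 0.1] w 0.406 rot [-1.958 -2.457  0.   ]
w21 [ 0.5206863  -0.02687557  0.10349206] [1.4 1.8 0.1] 0.406
219 [23.5 -0.   9.6] 225 [22.9 -0.   4.4] 231 [20.2 -0.   4.3] 237 [17.4 -0.   4.4] 243 [14.7 -0.   4.3] 249 [13.5 -0.   0.9] 255 [13.8 -0.1 -5.3] 261 [ 13.7  -0.1 -10.1] 267 [ 14.   -0.1 -15.6] 273 [ 13.   -0.1 -18.3] 279 [ 10.1  -0.1 -17.6] 285 [  7.5  -0.1 -17.5] 291 [  5.4  -0.1 -18.2] 297 [  2.3  -0.1 -17.6] 303 [ -0.5  -0.1 -17.3] 309 [ -2.9  -0.1 -17.8] 315 [ -5.6  -0.1 -17.8] 321 [ -8.8  -0.1 -17.2] 327 [-11.7  -0.1 -17.1] 333 [-62.1   0.2  42.5] 339 [-66.8   0.2  42.9] 345 [-71.5   0.3  43.2] 351 [-76.2   0.3  43.4] 357 [-80.5   0.3  43.1] 363 [-82.8   0.3  40.4] 369 [-82.4   0.2  35.1] 375 [-87.3   0.2  35.4] 381 [-92.9   0.3  36.2] 387 [  9.7  -0.3 -67.8] 393 [ 10.3  -0.3 -70.2] 399 [ 10.7  -0.3 -72.3]
```

Emit:
play_rows(slide=[[-0.02, 0, 0.1], [-0.03, 0, 0.15], [-0.04, 0, 0.2], [-0.05, 0, 0.25], [-0.06, 0, 0.3], [-0.06, 0, 0.3]], delta_rot=[[0, 0, 0], [0, 0, 0], [0, 0, 0], [0, 0, 0], [0, 0, 0], [0, 0, 0]])

```text
time: 21.25
tool_pos: [0.5212, -0.0272, 0.1025]
tcp_rot: [-1.959, -2.456, -0.001]
wrist_force: [-5.0, 2.8, 14.3]
width: 0.406
```

Run:
```python
from h import *
wj()
```

```text
t 21.25 x 0.4 face y -8.2 h 20.7 gap to stop 0.1 Fjig [-4.3  3.8 14.3] w 0.406 rot [-1.959e+00 -2.456e+00 -1.000e-03]
```

Emit:
play_rows(slide=[[0, -0.03, 0.2], [0, -0.04, 0.25], [0, -0.04, 0.3], [0, -0.04, 0.3], [0, -0.04, 0.3], [0, -0.04, 0.3], [0, -0.04, 0.3], [0, -0.04, 0.3]], delta_rot=[[0, 0, 0], [0, 0, 0], [0, 0, 0], [0, 0, 0], [0, 0, 0], [0, 0, 0], [0, 0, 0], [0, 0, 0]])

```text
time: 21.92
tool_pos: [0.5213, -0.0272, 0.1023]
tcp_rot: [1.959, 2.455, 0.002]
wrist_force: [-5.9, 2.6, 18.7]
width: 0.404
```

Run:
```python
from h import *
wj()
p,s,T,C=prof('w22')
slices(C,-80,40)
J=injig(C,JC,JA);K=J[(abs(J[:,0])<12)&(J[:,1]>-60)&(J[:,1]<0)&(J[:,2]<90)]
for y in range(-50,0,2):
    k=K[(K[:,1]>=y)&(K[:,1]<y+2)]
    if len(k)>3: print(y,len(k),np.round(np.percentile(k[:,2],[5,50,95]),1))
p=read_camera('side');T=wfc(p)
uv=proj(p,[[.525,-.035,.07]],T)[0].astype(int)
save('side22',cv2.resize(p['image'][max(0,uv[1]-45):uv[1]+45,uv[0]-60:uv[0]+60],None,fx=6,fy=6,interpolation=cv2.INTER_CUBIC))
wj()
```

```text
t 21.92 x 0.5 face y -8.2 h 20.5 gap to stop 0.1 Fjig [-5.1  3.9 18.7] w 0.404 rot [1.959e+00 2.455e+00 2.000e-03]
w22 [ 0.52131477 -0.0271962   0.10226238] [-5.9  2.6 18.7] 0.404
219 [23.9 -0.   8.6] 225 [23. -0.  4.] 231 [20.3 -0.   3.9] 237 [17.8 -0.   3.5] 243 [15.1 -0.   3.4] 249 [14.  -0.  -0.1] 255 [13.8 -0.1 -5.3] 261 [ 14.1  -0.1 -10.9] 267 [ 13.7  -0.1 -14.9] 273 [ 13.   -0.1 -18.2] 279 [ 10.4  -0.1 -18. ] 285 [  8.2  -0.1 -18.7] 291 [  5.2  -0.1 -17.9] 297 [  1.7  -0.1 -16.7] 303 [ -0.4  -0.1 -17.5] 309 [ -2.6  -0.1 -18.3] 315 [ -4.9  -0.1 -18.8] 321 [ -7.1  -0.1 -19.6] 327 [-11.7  -0.1 -17.2] 333 [-61.3   0.2  41.6] 339 [-65.2   0.2  40.9] 345 [-70.    0.2  41.4] 351 [-74.1   0.3  41. ] 357 [-77.9   0.3  40.1] 363 [-81.    0.3  38.5] 369 [-81.2   0.2  33.8] 375 [-86.5   0.2  34.5] 381 [-91.3   0.3  34.7] 387 [ 10.1  -0.3 -68.2] 393 [ 10.7  -0.3 -70.5] 399 [ 10.5  -0.3 -72.1] 
12 675 x [-25.9  21.8  25.9] y [ 0.2 11.2 20.5 31.  39.4]
56 147 x [-19.3  -1.5  18.7] y [-79.  -71.5 -66.7 -59.6 -54.3]
60 2303 x [-19.2   0.3  19.8] y [-78.6 -73.6 -66.5 -59.6 -53. ]
64 411 x [-18.9   0.3  19.6] y [-79.8 -78.6 -78.1 -77.7 -76.6]
68 312 x [-18.2  -1.8  16.3] y [-79.9  21.3  24.   29.3  39.8]
72 1249 x [-15.9   0.2  15.5] y [21.9 25.  28.2 33.7 39.7]
76 143 x [-18.3  -2.2  11.3] y [23.  23.8 31.9 36.3 39.6]
80 685 x [-9.   0.1 13.8] y [24.3 32.7 35.2 37.7 39.9]
t 22.02 x 0.5 face y -8.2 h 20.4 gap to stop 0.0 Fjig [-6.1  5.4 17.6] w 0.408 rot [1.959e+00 2.455e+00 2.000e-03]
```

View pics/side22.png

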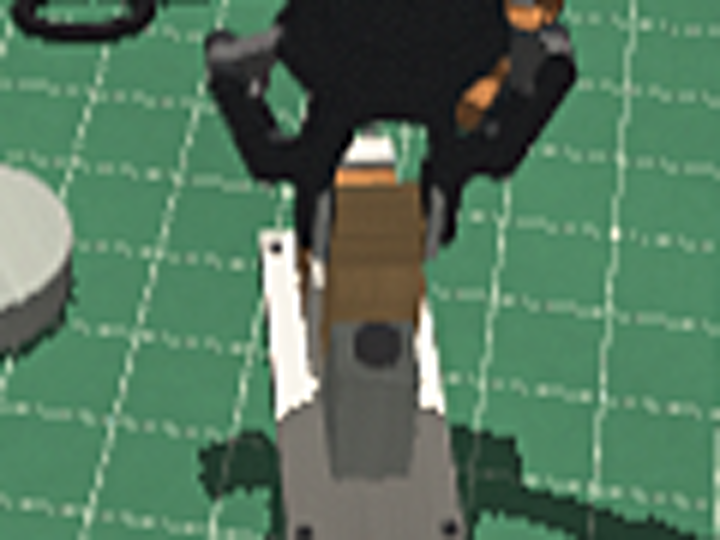

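View pics/w22.png

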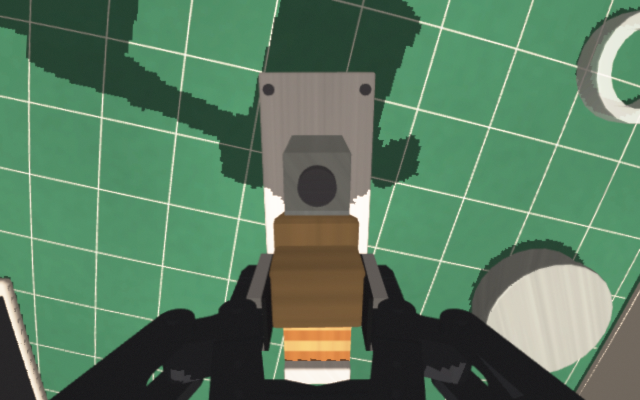

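Run:
```python
from h import *
print(finish_job())
wj()
```

```text
the job is handed in; nothing more can be done
None
the job is handed in; nothing more can be done
```

I closed the jig with two spacers and the wedge, and handed the job in at about 22 s with the wedge still gripped and pressed down. The hand-in gave no verdict.

- **Spacer count:** I measured a foot gap of about 31.7 mm with the plate closed, so the jig needed two spacers.
- **Spacer placing:** My first spacer probably caught the plate's edge on the way down. It slipped about 7 mm in the grip and tilted slightly, so I moved it over and lowered it again. Both spacers then measured upright on the base.
- **Wedge:** I set it in with its sloping side to the stop and pushed it down until it stopped firmly. Going from about 14 to 18 N of push moved it only 0.2 mm further.
- **Last checks:** The wedge's underside was about 20.5 mm above the base, against about 21 mm expected. Its upright face was at jig y ≈ −8.2 mm, where a closed plate behind two spacers would put it (−8 mm). The gripper was still closed on the wedge, set to 80 N.
- **Not confirmed:** The gripper hid the plate and spacers in the last pictures. That the plate is closed and the spacers upright in the final state follows from those positions and the firm stop, not from seeing them. About 5 N of sideways force along the jig's x axis was still showing.

I disturbed none of the bystanders that I know of, but I did not check them with a final measurement.

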